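# Unstack a power-supply kit and seat each part on its mount

## Robot

A 6-joint arm with a two-finger parallel gripper is mounted at the origin on a cart in front of the work surface, level with it; the furniture and walls round the work are solid. World frame = base frame: x ahead of the robot, y to its left, z up, the work surface at z = 0. Lengths are in m, angles in rad, forces in N, time in s.
With the tool pointing down it reaches from about 0.325 to 0.875 m from the base axis. Payload 4.4 kg.
Tool frame: the origin (TCP) lies between the finger pads; the fingertips stand 22 mm ahead of it and the grasp point (between the pads) lies 3 mm ahead of it; z points along the fingers, y is the line along which they close (so a half turn about z gives the same grasp; the last joint's range is limited). The gripper opens to 85 mm and grips with 20 to 120 N. Pads are 22 mm wide; open, the fingers measure 114 mm over their backs; the gripper's body (76 mm by 85 mm) begins 54 mm behind the grasp point. The pads swing forward as they close: fully open they stand 13 mm farther back than shut.
Start: joints at [-1.486, 0.207, 1.542, -0, 1.393, -0.15], TCP at [0.134, -0.559, 0.253] pointing down, gripper open.
Joint ranges: [-2.73, 2.73], [-0.86, 2.22], [0.23, 2.46], [-1.11, 4.25], [0.08, 2.63], [-2.82, 2.82]. Speed limits (rad/s): [2.79, 2.79, 3.14, 3.14, 3.14, 3.14].

## Interface

Orientations are given as a unit quaternion [w, x, y, z].
In Python, from workcell import manip gives the robot as it stands.
- The arm moves only by the tool apply_moves, never from a script. Its argument "rows" is a list of rows, each an object of numbers: "rx", "ry", "rz": the turn, a rotation vector about the tool's x, y, z in degrees; "x", "y", "z": the shift along the tool's x, y, z in m; "grip": the finger opening in m, from 0 to 0.0854. In form: [{"rx": .., "ry": .., "rz": .., "x": .., "y": .., "z": .., "grip": ..}, ...]. A call has 1 to 10 rows; each row shifts and turns the commanded pose from where the row before left it, along the tool's axes as they then stand; what a row does not reach is not made up. A row lasts 1/12 s, in which the tool goes at most 41.7 mm and 7.16 degrees, less where a joint would pass 70% of its speed; a pose out of reach is approached as far as the arm can. A call with a gripper value outside its range is refused whole. The fingers move at their own pace and stop on an object; "force" is the grip in N (left out, the last holds). Time passes only in rows, so rows that do not move let the fingers close. It gives the time, the measured TCP pose, the force, the opening and the grip force at its end, in the units of the state.
- manip.read_state(): the state, without advancing time (a new reading comes with each control period).
- manip.capture(name): name is "scene" or "side" or "wrist"; returns a dict with "pixels" (480x640x3 uint8, red, green, blue), "fx", "fy", "cx", "cy" (pixels), "extrinsics" (4x4, takes a point from camera to world coordinates); the wrist camera has in their place "T_tool_cam" (4x4, takes a point from camera to tool coordinates, whose origin is the TCP and whose axes are the flange's). Camera axes: x right, y down, z forward; pixel columns grow to the right and rows downward; lengths in m; the calibration is good to about 2 mm. The wrist camera is an equidistant fisheye: a pixel r from the principal point sees the ray r / f radians off the axis. A picture is of the moment at which its call begins: read the wrist's pose just before it. There is no depth.
- manip.sign_off(): hands the job in; it is judged then, once.
The state is a dict: "time_s": time; "joint_positions": joint angles; "joint_velocities": joint speeds; "effort": joint torques, N m; "tool_pos": TCP position; "orientation": TCP orientation; "ft_force": force on the tool from outside, world axes, zero at the start; "torque": the same for the moment, N m; "width": finger opening in m; "gripper_force": force on a finger pad.
Only numpy, scipy, OpenCV 4.12 (cv2) and the standard library are available. Lean on these libraries where they do the work, as an engineer would, in place of code of your own. Each camera call takes 0.05 s, during which the arm holds its last target. There are 200 camera calls.

## Task

The parts for a bench power supply are stacked on the finned heatsink: take the stack apart from the top down and seat each part upright on its own mount on the perforated plate - first the blue capacitor, into the round clamp; next the transformer and the relay, in either order, into the brass tray and the cream socket; last the bare heatsink, into its bay. Each part must stand flat on the floor of its mount, inside the flared edge or corner tabs, and be let go. Leave the flux bottle and the yellow screwdriver where they are.

Things in the scene. Friction and masses are not known exactly. Their poses are not given: they have to be found in the camera images.
- heatsink: loose finned aluminium heatsink, 126 (x) x 64 (y) x 36 (z) mm, 0.35 kg, fins along x, outer fins flush with the long sides; grip it across the 64 mm (y). Origin: centre of the underside, z up. It lies fins up on the bench mat (2 mm thick); the transformer stands on the fins near its -x end, the relay near its +x end.
- transformer: loose small mains transformer, black core, orange winding, 56 (x) x 70 (y) x 44 (z) mm, 0.34 kg; grip it across the 56 mm (x). Origin: centre of the underside, z up. It starts upright on the heatsink, its 70 mm side across the fins, and carries the capacitor on its flat top.
- capacitor: loose dark blue cylindrical capacitor with a pale top, diameter 35 mm, 50 mm tall, 0.04 kg. Origin: centre of the underside, z up along its axis. It starts upright near the middle of the transformer's top.
- relay: loose pale milky plug-in relay, a block 21 (x) x 28 (y) x 35 (z) mm, 0.035 kg. Origin: centre of the underside, z up. It starts upright on the heatsink's fins, about 30 mm clear of the transformer, its 28 mm side across the fins.
- capacitor_clamp: fixed mount for the capacitor: round steel collar with two pinch ears (+x side) on a grey disc. Bore 43 mm up to 12 mm height, flaring to about 52 mm at the rim, 17 mm high. Origin: centre of the underside on the plate, z up. The floor on which the capacitor stands is 3 mm above the origin.
- transformer_tray: fixed mount for the transformer: brass-coloured tray 88 (x) x 102 (y) mm, brown pad, with corner tabs flared outward, 9 mm high over its floor. Between the tabs 64 (x) x 78 (y) mm, about 8 mm more at their tops; open in the middle of each side. Origin: centre of the underside, z up; floor 4 mm above it. The transformer's 70 mm side lies along y, either way round.
- relay_socket: fixed mount for the relay: cream block 44 (x) x 76 (y) mm, screw terminals at the y ends; its seat has black flared corner tabs 6.5 mm high. Between the tabs 27 (x) x 34 (y) mm, about 6 mm more at their tops. Origin: centre of the underside, z up; seat floor 14 mm above it. The relay's 28 mm side lies along y, either way round; it just rests there, no pushing.
- heatsink_bay: fixed mount for the heatsink: black carrier 154 (x) x 92 (y) mm, pale grey pad, steel corner tabs flared outward, 9 mm high. Between the tabs 134 (x) x 72 (y) mm, about 8 mm more at their tops; the middle 100 mm of each long side is open. Origin: centre of the underside, z up; top of the pad 4 mm above it. The heatsink's length lies along x, either way round.
- flux_bottle: bystander: loose amber dropper bottle with black top, diameter 34 mm, 102 mm tall, standing upright; must not be moved. Origin: centre of the underside.
- yellow_driver: bystander: loose screwdriver with yellow and black handle, 175 mm long (along its y), 25 mm high, lying on the bench; must not be moved. Origin: middle of its length, on the bench.

How it is judged:
By the outcome, as a careful person would: the job done as asked, in the order asked, and still so for the second after the job is handed in, with the robot touching nothing.
It also fails if it takes over 99 s, if anything falls off the work surface, if the arm or the gripper's body presses on something with over 40 N, if the wrist force passes 120 N, or if a joint passes its speed limit or range.

## Working session

There is one attempt and no reset: what is moved stays moved. The work goes in short steps, Python scripts to look and compute and a tool call to move; the robot and the scene stay as the last step left them, time stands still between calls to the robot, and variables do not carry over. Pictures are saved under pics/ and viewed, at most 14 in all, crops included, and the job is handed in when it is done.

Besides the shell and the picture viewer there is one more tool, called after "Request:" as a command line: name --argument value ..., lists and objects as JSON in quotes. apply_moves: Moves the arm, as the interface text tells. Its arguments: {"type":"object","properties":{"rows":{"type":"array","items":{"type":"object","properties":{"rx":{"type":"number"},"ry":{"type":"number"},"rz":{"type":"number"},"x":{"type":"number"},"y":{"type":"number"},"z":{"type":"number"},"grip":{"type":"number"}}}},"force":{"type":"number"}},"required":["rows"]}

```bash
mkdir -p pics; cat > h.py <<'E'
import numpy as np, cv2
from scipy.spatial.transform import Rotation as R
from workcell import manip
def rot(q): return R.from_quat([q[1],q[2],q[3],q[0]]).as_matrix()
def snap(name,fn):
    s=manip.read_state(); c=manip.capture(name)
    cv2.imwrite(f'pics/{fn}.png',c['pixels'][:,:,::-1])
    d={k:np.array(c[k]) for k in c if k!='pixels'}
    d['tp']=np.array(s['tool_pos']); d['q']=np.array(s['orientation']); d['fish']='T_tool_cam' in c
    np.savez(f'pics/{fn}.npz',**d); return c
def ray(fn,u,v):
    d=np.load(f'pics/{fn}.npz')
    x=(u-d['cx'])/d['fx'];y=(v-d['cy'])/d['fy']
    if d['fish']:
        T=np.eye(4);T[:3,:3]=rot(d['q']);T[:3,3]=d['tp'];T=T@d['T_tool_cam']
        r=np.hypot(x,y)+1e-9; dc=np.array([np.sin(r)*x/r,np.sin(r)*y/r,np.cos(r)])
    else: T=d['extrinsics'];dc=np.array([x,y,1.])
    return T[:3,3],T[:3,:3]@dc
def px(fn,u,v,z):
    o,dd=ray(fn,u,v); return (o+dd*(z-o[2])/dd[2]).round(4)
def proj(fn,P):
    d=np.load(f'pics/{fn}.npz'); 
    if d['fish']:
        T=np.eye(4);T[:3,:3]=rot(d['q']);T[:3,3]=d['tp'];T=T@d['T_tool_cam']
    else: T=d['extrinsics']
    p=T[:3,:3].T@(np.array(P)-T[:3,3])
    if d['fish']:
        h=np.hypot(p[0],p[1])+1e-9;r=np.arctan2(h,p[2]);x,y=p[0]/h*r,p[1]/h*r
    else: x,y=p[0]/p[2],p[1]/p[2]
    return float(x*d['fx']+d['cx']),float(y*d['fy']+d['cy'])
E
python3 - <<'E'
from h import *
for n in('scene','side','wrist'):
    snap(n,n+'0'); d=np.load(f'pics/{n}0.npz'); print(n,d['fx'],d['cx'],d['cy'],(d['T_tool_cam'] if n=='wrist' else d['extrinsics']).round(3).tolist())
s=manip.read_state();print(s['tool_pos'],rot(s['orientation']).round(3).tolist(),s['time_s'])
E
```

```text
scene 601.0079409777227 314.4862384739888 236.4431464678486 [[-0.823, -0.389, 0.414, 0.024], [-0.568, 0.577, -0.587, 0.91], [-0.011, -0.718, -0.696, 1.005], [0.0, 0.0, 0.0, 1.0]]
side 532.669275641097 319.0819801053116 242.52502289003004 [[0.996, -0.058, 0.071, 0.492], [-0.092, -0.667, 0.74, -0.876], [0.004, -0.743, -0.669, 0.965], [0.0, 0.0, 0.0, 1.0]]
wrist 371.64829954431775 323.9772791214797 237.9155582104413 [[0.001, -0.95, -0.312, 0.081], [1.0, 0.001, 0.001, 0.0], [-0.001, -0.312, 0.95, -0.12], [0.0, 0.0, 0.0, 1.0]]
[ 0.13427812 -0.55855108  0.25236557] [[0.972, 0.234, -0.0], [0.234, -0.972, 0.002], [0.0, -0.002, -1.0]] 0.15
```

View pics/scene0.png

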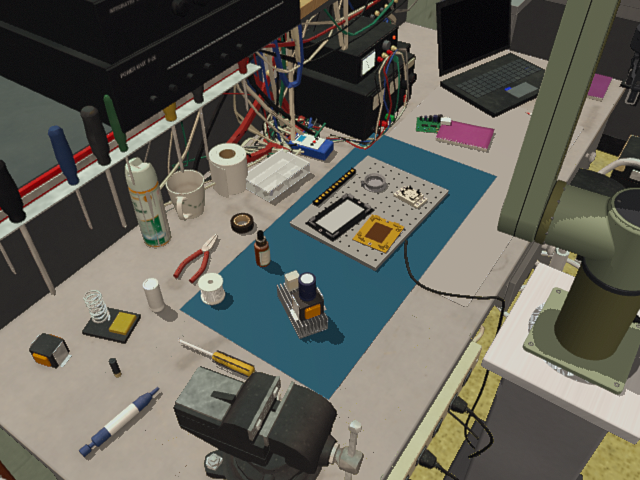

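View pics/side0.png

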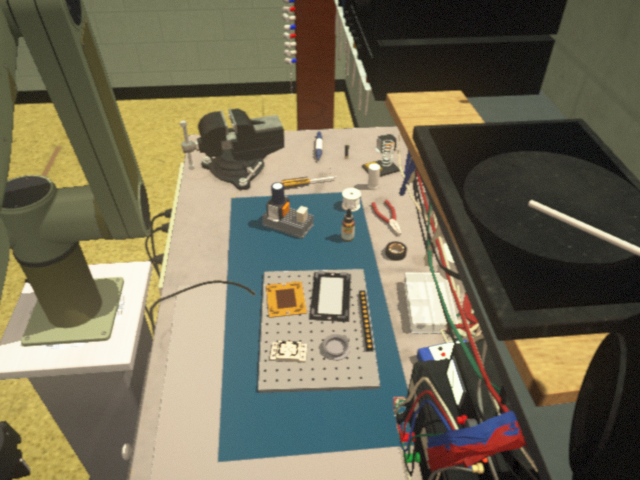

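View pics/wrist0.png

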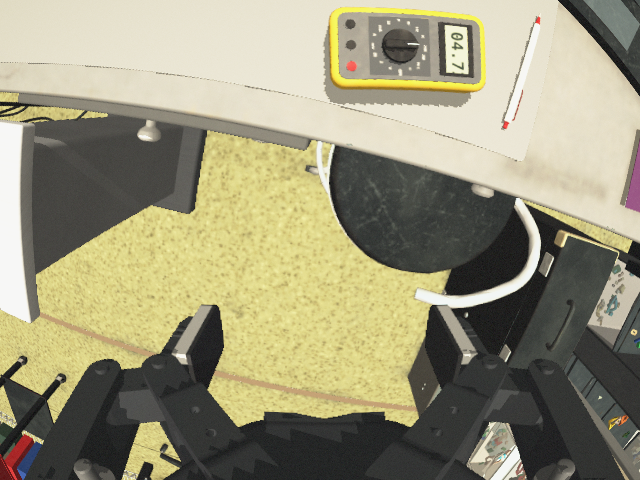

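Scene: the stack is near (305,300), with the bay at (340,216), tray (380,234), clamp (375,183) and socket (410,195). The side view confirms this layout. The wrist camera only sees the cart edge.

```bash
python3 - <<'E'
from h import *
for n,pts in {'scene0':dict(cap=(308,279,.13),rel=(291,276,.07),tray=(380,234,.02),bay=(340,216,.02),clamp=(375,183,.03),sock=(410,195,.03),flux=(261,240,.09),drv=(235,362,.02)),
 'side0':dict(cap=(278,186,.13),rel=(302,210,.07),tray=(286,298,.02),bay=(331,296,.02),clamp=(335,346,.03),sock=(289,349,.03),flux=(349,215,.09),drv=(300,183,.02))}.items():
  for k,(u,v,z) in pts.items(): print(n,k,px(n,u,v,z))
E
```

```text
scene0 cap [0.4877 0.2772 0.13  ]
scene0 rel [0.5538 0.2468 0.07  ]
scene0 tray [ 0.487  -0.0142  0.02  ]
scene0 bay [ 0.5997 -0.0146  0.02  ]
scene0 clamp [ 0.588  -0.1611  0.03  ]
scene0 sock [ 0.4912 -0.1689  0.03  ]
scene0 flux [0.659  0.2125 0.09  ]
scene0 drv [0.5393 0.4536 0.02  ]
side0 cap [0.4922 0.2795 0.13  ]
side0 rel [0.5528 0.2474 0.07  ]
side0 tray [ 0.4955 -0.0208  0.02  ]
side0 bay [ 0.6027 -0.0238  0.02  ]
side0 clamp [ 0.5944 -0.1778  0.03  ]
side0 sock [ 0.4952 -0.1769  0.03  ]
side0 flux [0.6719 0.1909 0.09  ]
side0 drv [0.5591 0.4413 0.02  ]
```

Request:
apply_moves --rows '[{"rz":6.75,"z":-0.02},{"rz":6.75,"z":-0.02},{"x":0.029,"y":-0.0287,"z":-0.0025},{"x":0.029,"y":-0.0287,"z":-0.0025},{"x":0.029,"y":-0.0287,"z":-0.0025},{"x":0.029,"y":-0.0287,"z":-0.0025},{"x":0.029,"y":-0.0287,"z":-0.0025},{"x":0.029,"y":-0.0287,"z":-0.0025},{"x":0.029,"y":-0.0287,"z":-0.0025},{"x":0.029,"y":-0.0287,"z":-0.0025}]'

```text
schema error: expected keys rx, ry, rz, x, y, z, grip
```

Request:
apply_moves --rows '[{"x":0.029,"y":-0.0287,"z":-0.0025},{"x":0.029,"y":-0.0287,"z":-0.0025},{"x":0.029,"y":-0.0287,"z":-0.0025},{"x":0.029,"y":-0.0287,"z":-0.0025},{"x":0.029,"y":-0.0287,"z":-0.0025},{"x":0.029,"y":-0.0287,"z":-0.0025},{"x":0.029,"y":-0.0287,"z":-0.0025},{"x":0.029,"y":-0.0287,"z":-0.0025},{},{}]'

```text
schema error: expected keys rx, ry, rz, x, y, z, grip
```

```bash
cat >> h.py <<'E'
def st():
    s=manip.read_state();M=rot(s['orientation'])
    print('t',round(s['time_s'],2),'pos',np.round(s['tool_pos'],4),'yaw',round(np.degrees(np.arctan2(M[1,0],M[0,0])),2),'z',M[:,2].round(4),'F',np.round(s['ft_force'],1),'w',round(s['width'],4),'g',round(s['gripper_force'],1),'j6',np.round(s['joint_positions'],2))
E
python3 -c "
from h import *
st();snap('wrist','w1')"
```

```text
t 0.15 pos [ 0.1343 -0.5586  0.2524] yaw 13.51 z [-1.0e-04  1.8e-03 -1.0e+00] F [ 0.3 -0.6  0.6] w 0.0855 g 0.0 j6 [-1.49  0.21  1.54  0.    1.39 -0.15]
```

View pics/w1.png

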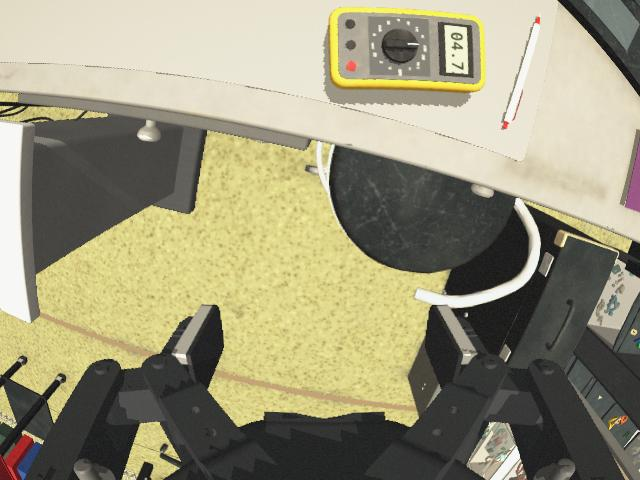

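The moves were refused because every row needs all its keys. The picture is unchanged from the start.

Request:
apply_moves --rows '[{"rx":0,"ry":0,"rz":6.75,"x":0,"y":0,"z":-0.02,"grip":0.085},{"rx":0,"ry":0,"rz":6.75,"x":0,"y":0,"z":-0.02,"grip":0.085},{"rx":0,"ry":0,"rz":0,"x":0.029,"y":-0.0287,"z":-0.0025,"grip":0.085},{"rx":0,"ry":0,"rz":0,"x":0.029,"y":-0.0287,"z":-0.0025,"grip":0.085},{"rx":0,"ry":0,"rz":0,"x":0.029,"y":-0.0287,"z":-0.0025,"grip":0.085},{"rx":0,"ry":0,"rz":0,"x":0.029,"y":-0.0287,"z":-0.0025,"grip":0.085},{"rx":0,"ry":0,"rz":0,"x":0.029,"y":-0.0287,"z":-0.0025,"grip":0.085},{"rx":0,"ry":0,"rz":0,"x":0.029,"y":-0.0287,"z":-0.0025,"grip":0.085},{"rx":0,"ry":0,"rz":0,"x":0.029,"y":-0.0287,"z":-0.0025,"grip":0.085},{"rx":0,"ry":0,"rz":0,"x":0.029,"y":-0.0287,"z":-0.0025,"grip":0.085}]'

```text
time_s: 1.03
tool_pos: [0.3672, -0.3277, 0.3134]
orientation: [0.0, 1.0, -0.0, 0.0]
ft_force: [0.1, -0.1, 0.2]
width: 0.0852
gripper_force: 0.0
```

Request:
apply_moves --rows '[{"rx":0,"ry":0,"rz":0,"x":0.029,"y":-0.0287,"z":-0.0025,"grip":0.085},{"rx":0,"ry":0,"rz":0,"x":0.029,"y":-0.0287,"z":-0.0025,"grip":0.085},{"rx":0,"ry":0,"rz":0,"x":0.029,"y":-0.0287,"z":-0.0025,"grip":0.085},{"rx":0,"ry":0,"rz":0,"x":0.029,"y":-0.0287,"z":-0.0025,"grip":0.085},{"rx":0,"ry":0,"rz":0,"x":0.029,"y":-0.0287,"z":-0.0025,"grip":0.085},{"rx":0,"ry":0,"rz":0,"x":0.029,"y":-0.0287,"z":-0.0025,"grip":0.085},{"rx":0,"ry":0,"rz":0,"x":0.029,"y":-0.0287,"z":-0.0025,"grip":0.085},{"rx":0,"ry":0,"rz":0,"x":0.029,"y":-0.0287,"z":-0.0025,"grip":0.085},{"rx":0,"ry":0,"rz":0,"x":0,"y":0,"z":0,"grip":0.085},{"rx":0,"ry":0,"rz":0,"x":0,"y":0,"z":0,"grip":0.085}]'

```text
time_s: 1.87
tool_pos: [0.5991, -0.0979, 0.3325]
orientation: [-0.0, 1.0, 0.002, -0.001]
ft_force: [-0.7, -1.3, 0.6]
width: 0.0849
gripper_force: 0.0
```

```bash
python3 -c "
from h import *
st();snap('wrist','w1')"
```

```text
t 1.87 pos [ 0.5991 -0.0979  0.3325] yaw 0.24 z [-1.3e-03  1.0e-04 -1.0e+00] F [-0.7 -1.3  0.6] w 0.0849 g 0.0 j6 [-0.3   0.23  1.35 -0.    1.56  1.26]
```

View pics/w1.png

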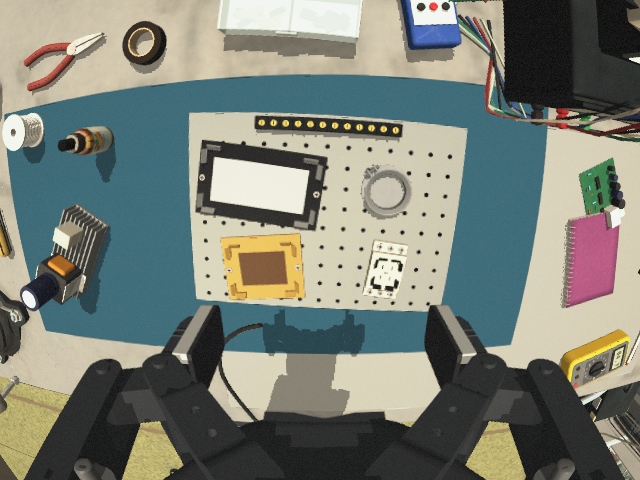

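The wrist view shows the whole plate: bay at (262,187), tray (263,268), clamp (386,191), socket (386,270). The stack is on the left, with the capacitor top at (35,293). I'll enlarge the plate for measuring.

```bash
python3 -c "
import cv2
i=cv2.imread('pics/w1.png')[130:310,188:420];cv2.imwrite('pics/w1c.png',cv2.resize(i,None,fx=3.3,fy=3.3,interpolation=cv2.INTER_CUBIC))"
```

```text
(no output)
```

View pics/w1c.png

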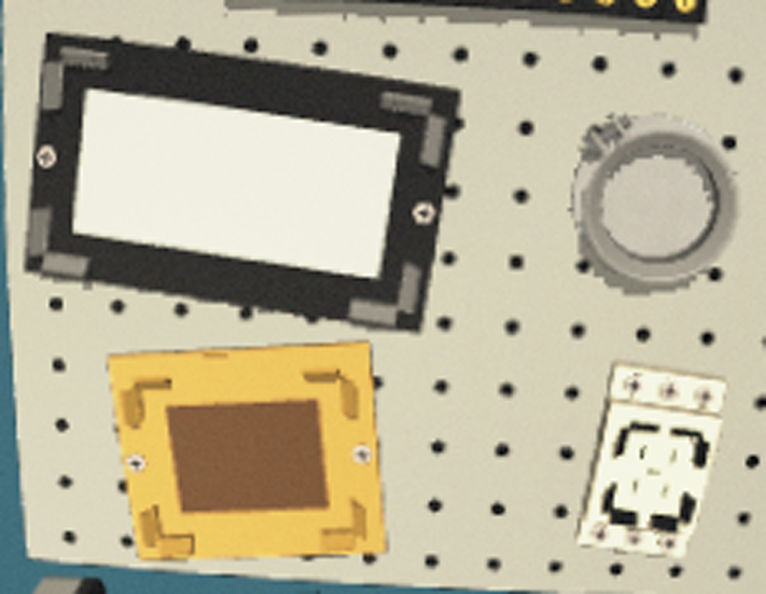

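Request:
apply_moves --rows '[{"rx":0,"ry":0,"rz":0,"x":0,"y":-0.04,"z":0,"grip":0.085},{"rx":0,"ry":0,"rz":0,"x":0,"y":-0.04,"z":0,"grip":0.085},{"rx":0,"ry":0,"rz":0,"x":0,"y":-0.04,"z":0,"grip":0.085},{"rx":0,"ry":0,"rz":0,"x":0,"y":-0.04,"z":0,"grip":0.085},{"rx":0,"ry":0,"rz":0,"x":0,"y":-0.04,"z":0,"grip":0.085},{"rx":0,"ry":0,"rz":0,"x":0,"y":-0.04,"z":0,"grip":0.085},{"rx":0,"ry":0,"rz":0,"x":0,"y":-0.04,"z":0,"grip":0.085},{"rx":0,"ry":0,"rz":0,"x":0,"y":-0.04,"z":0,"grip":0.085},{"rx":0,"ry":0,"rz":0,"x":0,"y":-0.03,"z":0,"grip":0.085},{"rx":0,"ry":0,"rz":0,"x":0,"y":0,"z":0,"grip":0.085}]'

```text
time_s: 2.75
tool_pos: [0.597, 0.254, 0.333]
orientation: [-0.001, 1.0, 0.002, -0.0]
ft_force: [-0.6, 0.5, 0.4]
width: 0.0852
gripper_force: 0.0
```

```bash
python3 -c "
from h import *
st();c=snap('wrist','w2')
i=c['pixels'][60:330,180:480,::-1]
cv2.imwrite('pics/w2c.png',cv2.resize(i,None,fx=2.2,fy=2.2,interpolation=cv2.INTER_CUBIC))"
```

```text
t 2.75 pos [0.597 0.254 0.333] yaw 0.25 z [-7.0e-04  2.5e-03 -1.0e+00] F [-0.6  0.5  0.4] w 0.0852 g 0.0 j6 [0.27 0.32 1.24 0.   1.58 1.83]
```

View pics/w2c.png

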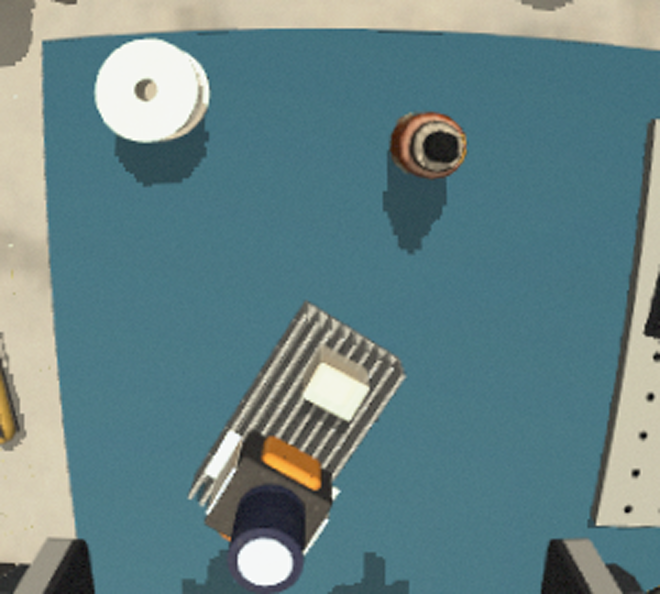

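Plate crop: bay corners (48,33), (460,90), (422,330), (27,268); tray corners (108,355), (370,341), (386,552), (140,558); clamp centre about (659,203); socket tabs centred near (655,475). Stack crop: capacitor top at (266,561), relay top about (337,392), heatsink fin-top corners (308,302), (405,370), (192,498).

```bash
python3 - <<'E'
from h import *
from scipy.optimize import least_squares
def fit(fn,pts,L,W,z,free=True):
    pts=np.array(pts)
    g=np.mean([px(fn,*p,z) for p in pts],0)[:2]
    cs=np.array([[1,1],[1,-1],[-1,-1],[-1,1]])*[L/2,W/2]
    best=None
    for y0 in np.radians(np.arange(-90,90,30)):
      for o in(1,-1):
        def f(p):
            c,s=np.cos(p[2]),np.sin(p[2]);P=cs@np.array([[c,s],[-s,c]])+p[:2]
            z_=p[3] if free else z
            Q=np.array([proj(fn,[*a,z_]) for a in P])
            return np.array([np.min(np.hypot(*(Q-a).T)) for a in pts])
        r=least_squares(f,[*g,y0,z])
        if best is None or r.cost<best.cost:best=r
    return best.x[:2].round(4),round(np.degrees(best.x[2]),1),best.x[3].round(4),best.fun.round(1)
A=lambda u,v:(188+u/3.3,130+v/3.3)
B=lambda u,v:(180+u/2.2,60+v/2.2)
bay=[A(48,33),A(460,90),A(422,330),A(27,268)];tray=[A(108,355),A(370,341),A(386,552),A(140,558)];sock=[A(612,362),A(728,380),A(683,557),A(578,543)]
for fr,zz in((True,.018),(False,.014),(False,.02)):
    print(zz,'bay',fit('w1',bay,.154,.092,zz,fr),'tray',fit('w1',tray,.088,.102,zz,fr),'sock',fit('w1',sock,.044,.076,zz+.01,fr))
for z in(.012,.027): print('clampfloor/rim',px('w1',*A(658,207),z), px('w1',*A(659,203),z),'socktabs',px('w1',*A(655,475),z))
print('cap',px('w2',*B(266,561),.132))
h=[px('w2',*B(*p),.038) for p in((308,302),(405,370),(192,498))];print('hs',h,np.linalg.norm(h[0]-h[1]),np.linalg.norm(h[0]-h[2]),(h[1]+h[2])/2,np.degrees(np.arctan2(*(h[0]-h[2])[[1,0]])))
r=[px('w2',*B(*p),.073) for p in((322,362),(369,382),(352,420),(305,395))];print('relay',r,np.mean(r,0))
print('relay s0',px('scene0',291,276,.073))
E
```

```text
0.018 bay (array([ 0.6023, -0.0191]), np.float64(81.0), np.float64(0.0105), array([0.3, 0.3, 0.5, 0.5])) tray (array([ 0.4948, -0.0208]), np.float64(3.2), np.float64(0.015), array([0. , 0.2, 0.3, 0.2])) sock (array([ 0.4956, -0.1766]), np.float64(-98.2), np.float64(0.0227), array([0.7, 0.5, 0.3, 0.5]))
0.014 bay (array([ 0.6029, -0.0197]), np.float64(-99.0), np.float64(0.014), array([0.7, 0.8, 0.5, 0.8])) tray (array([ 0.4944, -0.0206]), np.float64(3.2), np.float64(0.014), array([0.1, 0.3, 0.3, 0.1])) sock (array([ 0.4962, -0.1763]), np.float64(81.8), np.float64(0.024), array([0.6, 0.5, 0.3, 0.6]))
0.02 bay (array([ 0.6039, -0.0206]), np.float64(-99.0), np.float64(0.02), array([1.7, 1.7, 1.3, 1.7])) tray (array([ 0.4968, -0.0216]), np.float64(3.2), np.float64(0.02), array([0.6, 0.5, 0.5, 0.7])) sock (array([ 0.4987, -0.1752]), np.float64(81.9), np.float64(0.03), array([0.5, 0.7, 0.6, 1.1]))
clampfloor/rim [ 0.5934 -0.1756  0.012 ] [ 0.5949 -0.1759  0.012 ] socktabs [ 0.486  -0.1806  0.012 ]
clampfloor/rim [ 0.5963 -0.1729  0.027 ] [ 0.5978 -0.1732  0.027 ] socktabs [ 0.4926 -0.1778  0.027 ]
cap [0.4918 0.2764 0.132 ]
hs [array([0.5903, 0.2587, 0.038 ]), array([0.5539, 0.2071, 0.038 ]), array([0.4776, 0.3242, 0.038 ])] 0.06314681306289341 0.13035160144777663 [0.51575 0.26565 0.038  ] -30.164682997893646
relay [array([0.5681, 0.2515, 0.073 ]), array([0.5581, 0.2285, 0.073 ]), array([0.5383, 0.2364, 0.073 ]), array([0.5512, 0.2597, 0.073 ])] [0.553925 0.244025 0.073   ]
relay s0 [0.5521 0.249  0.073 ]
```

Request:
apply_moves --rows '[{"rx":0,"ry":0,"rz":0,"x":-0.0352,"y":-0.0077,"z":0,"grip":0.085},{"rx":0,"ry":0,"rz":0,"x":-0.0352,"y":-0.0077,"z":0,"grip":0.085},{"rx":0,"ry":0,"rz":0,"x":-0.0352,"y":-0.0077,"z":0.01,"grip":0.085},{"rx":0,"ry":0,"rz":0,"x":0,"y":0,"z":0.04,"grip":0.085},{"rx":0,"ry":0,"rz":0,"x":0,"y":0,"z":0.04,"grip":0.085},{"rx":0,"ry":0,"rz":0,"x":0,"y":0,"z":0.04,"grip":0.085},{"rx":0,"ry":0,"rz":0,"x":0,"y":0,"z":0.04,"grip":0.085},{"rx":0,"ry":0,"rz":0,"x":0,"y":0,"z":0.03,"grip":0.085},{"rx":0,"ry":0,"rz":0,"x":0,"y":0,"z":0.01,"grip":0.07},{"rx":0,"ry":0,"rz":0,"x":0,"y":0,"z":0,"grip":0.06}]' --force 30

```text
time_s: 3.63
tool_pos: [0.4904, 0.2702, 0.1201]
orientation: [0.002, 1.0, -0.001, -0.004]
ft_force: [0.2, 0.7, -0.1]
width: 0.0637
gripper_force: 0.0
```

```bash
python3 -c "
from h import *
st();c=snap('wrist','w3')
i=c['pixels'][200:480,160:480,::-1]
cv2.imwrite('pics/w3c.png',cv2.resize(i,None,fx=2,fy=2,interpolation=cv2.INTER_CUBIC))
print([proj('w3',p) for p in ((.4915,.277,.132),(.554,.245,.073),(.494,.2785,.082))])"
```

```text
t 3.63 pos [0.4904 0.2702 0.1201] yaw -0.14 z [-0.007  -0.0032 -1.    ] F [ 0.2  0.7 -0.1] w 0.0637 g 0.0 j6 [ 0.35  0.32  1.69 -0.    1.13  1.92]
[(304.5267009754774, 356.7750182689295), (378.8975092758111, 158.5702703063648), (305.7098120578135, 288.8093487907559)]
```

View pics/w3c.png

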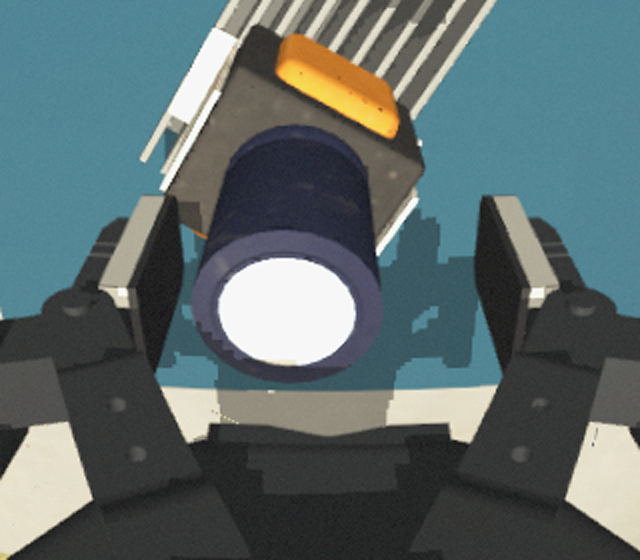

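The capacitor top is at (304,353) full-frame, 7 mm off the tool in y. I'll correct that and close.

Request:
apply_moves --rows '[{"rx":0,"ry":0,"rz":0,"x":0.001,"y":-0.007,"z":-0.003,"grip":0.06},{"rx":0,"ry":0,"rz":0,"x":0,"y":0,"z":0,"grip":0.045},{"rx":0,"ry":0,"rz":0,"x":0,"y":0,"z":0,"grip":0.03},{"rx":0,"ry":0,"rz":0,"x":0,"y":0,"z":0,"grip":0.03},{"rx":0,"ry":0,"rz":0,"x":0,"y":0,"z":0,"grip":0.03},{"rx":0,"ry":0,"rz":0,"x":0,"y":0,"z":0,"grip":0.03},{"rx":0,"ry":0,"rz":0,"x":0,"y":0,"z":0,"grip":0.03}]' --force 30

```text
time_s: 4.27
tool_pos: [0.4959, 0.2812, 0.1296]
orientation: [-0.001, 1.0, 0.0, 0.003]
ft_force: [0.9, -0.8, 5.9]
width: 0.0343
gripper_force: 29.8
```

```bash
python3 -c "
from h import *
st()
C=lambda u,v:(160+u/2,200+v/2)
a=[px('w3',*C(*p),.082) for p in((258,28),(424,165),(165,195))];print(a,(a[1]+a[2])/2,[np.degrees(np.arctan2(*(x-a[0])[[1,0]])) for x in a[1:]],[np.linalg.norm(x-a[0]) for x in a[1:]])"
```

```text
t 4.27 pos [0.4959 0.2812 0.1296] yaw 0.04 z [ 0.006   0.0021 -1.    ] F [ 0.9 -0.8  5.9] w 0.0343 g 29.8 j6 [ 0.36  0.32  1.67 -0.    1.14  1.93]
[array([0.5305, 0.2852, 0.082 ]), array([0.4971, 0.2472, 0.082 ]), array([0.4889, 0.3094, 0.082 ])] [0.493  0.2783 0.082 ] [np.float64(-131.31376975721454), np.float64(149.81211892641383)] [np.float64(0.050592094244061483), np.float64(0.048126915546292774)]
```

Request:
apply_moves --rows '[{"rx":0,"ry":0,"rz":0,"x":0,"y":0,"z":-0.02,"grip":0.03},{"rx":0,"ry":0,"rz":0,"x":0,"y":0,"z":-0.035,"grip":0.03},{"rx":0,"ry":0,"rz":0,"x":0,"y":0.02,"z":-0.03,"grip":0.03},{"rx":0,"ry":0,"rz":0,"x":0.009,"y":0.038,"z":0,"grip":0.03},{"rx":0,"ry":0,"rz":0,"x":0.009,"y":0.038,"z":0,"grip":0.03},{"rx":0,"ry":0,"rz":0,"x":0.009,"y":0.038,"z":0,"grip":0.03},{"rx":0,"ry":0,"rz":0,"x":0.009,"y":0.038,"z":0,"grip":0.03},{"rx":0,"ry":0,"rz":0,"x":0.009,"y":0.038,"z":0,"grip":0.03},{"rx":0,"ry":0,"rz":0,"x":0.009,"y":0.038,"z":0,"grip":0.03},{"rx":0,"ry":0,"rz":0,"x":0.009,"y":0.038,"z":0,"grip":0.03}]'

```text
time_s: 5.1
tool_pos: [0.557, -0.0075, 0.2124]
orientation: [0.0, 1.0, 0.0, 0.001]
ft_force: [0.8, 0.6, -0.1]
width: 0.0339
gripper_force: 30.1
```

Request:
apply_moves --rows '[{"rx":0,"ry":0,"rz":0,"x":0.009,"y":0.038,"z":0.02,"grip":0.03},{"rx":0,"ry":0,"rz":0,"x":0.009,"y":0.038,"z":0.02,"grip":0.03},{"rx":0,"ry":0,"rz":0,"x":0.009,"y":0.038,"z":0.02,"grip":0.03},{"rx":0,"ry":0,"rz":0,"x":0.009,"y":0.036,"z":0.02,"grip":0.03},{"rx":0,"ry":0,"rz":0,"x":0,"y":0.02,"z":0,"grip":0.03},{"rx":0,"ry":0,"rz":0,"x":0,"y":0,"z":0,"grip":0.03},{"rx":0,"ry":0,"rz":0,"x":0,"y":0,"z":0,"grip":0.03},{"rx":0,"ry":0,"rz":0,"x":0,"y":0,"z":0,"grip":0.03}]'

```text
time_s: 5.77
tool_pos: [0.5916, -0.169, 0.1354]
orientation: [-0.0, 1.0, 0.0, 0.001]
ft_force: [0.1, 1.5, -0.9]
width: 0.0338
gripper_force: 30.1
```

```bash
python3 -c "
from h import *
st();c=snap('wrist','w4')
i=c['pixels'][130:480,140:500,::-1]
cv2.imwrite('pics/w4c.png',cv2.resize(i,None,fx=1.7,fy=1.7,interpolation=cv2.INTER_CUBIC));st()"
```

```text
t 5.77 pos [ 0.5916 -0.169   0.1354] yaw 0.02 z [ 1.2e-03  1.0e-04 -1.0e+00] F [ 0.1  1.5 -0.9] w 0.0338 g 30.1 j6 [-0.42  0.4   1.54  0.    1.19  1.15]
t 5.82 pos [ 0.5916 -0.1685  0.1355] yaw 0.08 z [ 1.3e-03 -1.0e-04 -1.0e+00] F [-0.1  0.4 -0.5] w 0.0339 g 30.1 j6 [-0.42  0.4   1.54  0.    1.19  1.15]
```

View pics/w4c.png

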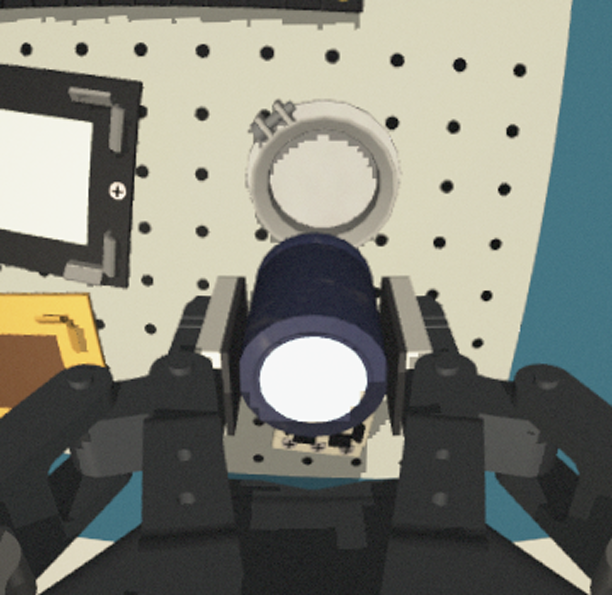

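The capacitor is held upright with its top at crop (314,378). The clamp rim spans u 247–400 with its top at v 98, and the ears are at the upper left.

```bash
python3 -c "
from h import *
D=lambda u,v:(140+u/1.7,130+v/1.7)
for z in (.131,.138,.1375): print(px('w4',*D(314,378),z))
t=px('w4',*D(323.5,98),.027);l=px('w4',*D(247,172),.027);r=px('w4',*D(400,172),.027);print(t,l,r,np.linalg.norm(l-r))
print('floor',px('w4',*D(324,182),.013))
for c in((.5955,-.1745),(.598,-.174)): print(np.array([[ (v-o)*1.7 for v,o in zip(proj('w4',[c[0]+.0215*np.cos(a),c[1]+.0215*np.sin(a),.022]),(140,130))] for a in np.arange(0,6.2,np.pi/2)]).round().tolist())"
```

```text
[ 0.5828 -0.1695  0.131 ]
[ 0.5879 -0.1695  0.138 ]
[ 0.5875 -0.1695  0.1375]
[ 0.6307 -0.1732  0.027 ] [ 0.6023 -0.1443  0.027 ] [ 0.6024 -0.2025  0.027 ] 0.05820008591058951
floor [ 0.5938 -0.1738  0.013 ]
[[327.0, 131.0], [271.0, 185.0], [326.0, 236.0], [381.0, 185.0]]
[[325.0, 125.0], [270.0, 179.0], [324.0, 230.0], [380.0, 179.0]]
```

```bash
python3 -c "
from h import *
D=lambda u,v:(140+u/1.7,130+v/1.7)
print('floor far edge',px('w4',*D(324,230),.013),px('w4',*D(324,230),.02),'near top',px('w4',*D(324,133),.022),px('w4',*D(324,133),.027))
C=lambda u,v:(188+u/3.3,130+v/3.3)
print('w1 rim',[px('w1',*C(*p),.027) for p in((659,115),(659,293),(578,203),(738,203))],'floor far',px('w1',*C(658,262),.013))"
```

```text
floor far edge [ 0.5729 -0.174   0.013 ] [ 0.5757 -0.1739  0.02  ] near top [ 0.6163 -0.1735  0.022 ] [ 0.6175 -0.1734  0.027 ]
w1 rim [array([ 0.6294, -0.1719,  0.027 ]), array([ 0.5645, -0.1749,  0.027 ]), array([ 0.5973, -0.1441,  0.027 ]), array([ 0.5985, -0.2022,  0.027 ])] floor far [ 0.5727 -0.1764  0.013 ]
```

Request:
apply_moves --rows '[{"rx":0,"ry":0,"rz":0,"x":0.01,"y":0.004,"z":0.01,"grip":0.03},{"rx":0,"ry":0,"rz":0,"x":0,"y":0,"z":0.025,"grip":0.03},{"rx":0,"ry":0,"rz":0,"x":0,"y":0,"z":0.02,"grip":0.03},{"rx":0,"ry":0,"rz":0,"x":0,"y":0,"z":0.008,"grip":0.03},{"rx":0,"ry":0,"rz":0,"x":0,"y":0,"z":0,"grip":0.03},{"rx":0,"ry":0,"rz":0,"x":0,"y":0,"z":0,"grip":0.03}]'

```text
time_s: 6.32
tool_pos: [0.6014, -0.1725, 0.072]
orientation: [-0.0, 1.0, 0.001, 0.0]
ft_force: [0.2, -0.6, 0.4]
width: 0.0337
gripper_force: 30.1
```

```bash
python3 -c "
from h import *
st();c=snap('wrist','w5')
i=c['pixels'][180:480,140:500,::-1]
cv2.imwrite('pics/w5c.png',cv2.resize(i,None,fx=1.7,fy=1.7,interpolation=cv2.INTER_CUBIC))"
```

```text
t 6.32 pos [ 0.6014 -0.1725  0.072 ] yaw 0.09 z [ 0.e+00  1.e-04 -1.e+00] F [ 0.2 -0.6  0.4] w 0.0337 g 30.1 j6 [-0.42  0.51  1.55  0.    1.09  1.15]
```

View pics/w5c.png

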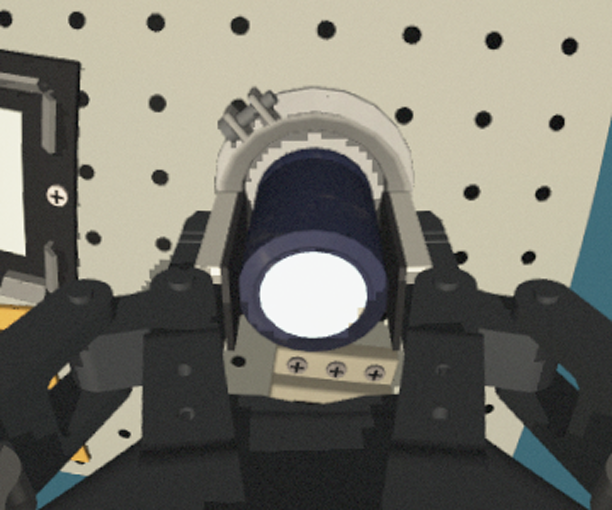

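The capacitor base is already inside the rim and centred (body at u 250–378, inner rim u 222–410). Next I'll lower it until it touches.

Request:
apply_moves --rows '[{"rx":0,"ry":0,"rz":0,"x":0,"y":0,"z":0.004,"grip":0.03},{"rx":0,"ry":0,"rz":0,"x":0,"y":0,"z":0.004,"grip":0.03},{"rx":0,"ry":0,"rz":0,"x":0,"y":0,"z":0.002,"grip":0.03},{"rx":0,"ry":0,"rz":0,"x":0,"y":0,"z":0,"grip":0.03}]'

```text
time_s: 6.7
tool_pos: [0.6027, -0.1741, 0.0646]
orientation: [0.0, 1.0, 0.0, 0.001]
ft_force: [-2.0, 1.5, 9.8]
width: 0.0339
gripper_force: 31.0
```

Request:
apply_moves --rows '[{"rx":0,"ry":0,"rz":0,"x":0,"y":0,"z":0.0015,"grip":0.03},{"rx":0,"ry":0,"rz":0,"x":0,"y":0,"z":0,"grip":0.03}]'

```text
time_s: 6.87
tool_pos: [0.6029, -0.1741, 0.0646]
orientation: [0.001, 1.0, 0.0, 0.002]
ft_force: [-5.2, 2.8, 17.1]
width: 0.0337
gripper_force: 31.6
```

Request:
apply_moves --rows '[{"rx":0,"ry":0,"rz":0,"x":0,"y":0,"z":-0.002,"grip":0.034},{"rx":0,"ry":0,"rz":0,"x":0,"y":0,"z":0,"grip":0.045},{"rx":0,"ry":0,"rz":0,"x":0,"y":0,"z":0,"grip":0.06},{"rx":0,"ry":0,"rz":0,"x":0,"y":0,"z":0,"grip":0.06},{"rx":0,"ry":0,"rz":0,"x":0,"y":0,"z":-0.02,"grip":0.06},{"rx":0,"ry":0,"rz":0,"x":0,"y":0,"z":-0.04,"grip":0.07},{"rx":0,"ry":0,"rz":0,"x":0,"y":0,"z":-0.04,"grip":0.07},{"rx":0,"ry":0,"rz":0,"x":0,"y":0,"z":-0.03,"grip":0.07},{"rx":0,"ry":0,"rz":0,"x":0,"y":0,"z":0,"grip":0.07}]'

```text
time_s: 7.62
tool_pos: [0.6058, -0.1756, 0.2006]
orientation: [0.003, 1.0, 0.0, 0.007]
ft_force: [1.4, -0.6, 1.0]
width: 0.0699
gripper_force: 0.0
```

```bash
python3 -c "
from h import *
st();c=snap('wrist','w6')
i=c['pixels'][150:450,140:500,::-1]
cv2.imwrite('pics/w6c.png',cv2.resize(i,None,fx=2,fy=2,interpolation=cv2.INTER_CUBIC))"
```

```text
t 7.62 pos [ 0.6058 -0.1756  0.2006] yaw 0.01 z [ 0.0139 -0.0061 -0.9999] F [ 1.4 -0.6  1. ] w 0.0699 g 0.0 j6 [-0.42  0.36  1.46  0.    1.31  1.15]
```

View pics/w6c.png

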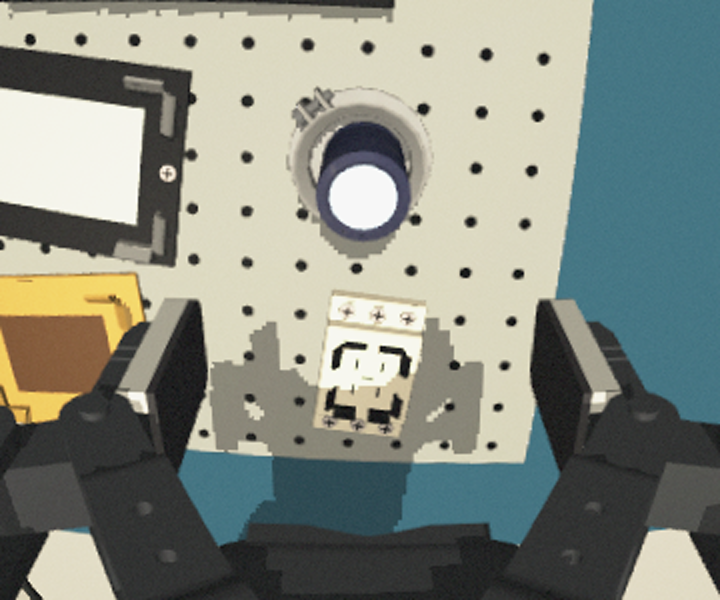

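The capacitor stands in the clamp with its top circle at (363,195), about 95 px wide. The socket tabs are centred near (368,384). Next I'll check its height and refine the socket position.

```bash
python3 -c "
from h import *
D=lambda u,v:(140+u/2,150+v/2)
for z in (.06,.063,.067,.072): print(z,px('w6',*D(363,195),z),np.linalg.norm(px('w6',*D(316,195),z)-px('w6',*D(411,195),z)))
print('bottom edge',px('w6',*D(363,122),.013),px('w6',*D(363,122),.018))
print('rim',px('w6',*D(366,87),.027),px('w6',*D(288,155),.027),px('w6',*D(433,155),.027))
for z in(.027,.03,.034):print('sock',[px('w6',*D(*p),z) for p in((368,384),(333,345),(407,345),(330,417),(400,425))])
print('block',[px('w6',*D(*p),.026) for p in((332,292),(426,302),(401,437),(315,427))])
print('plate right edge', px('w6',*D(525,462),.01),px('w6',*D(525,462),.014))
for n,a,b in(('scene0',(375,183),0),): pass
"
```

```text
0.06 [ 0.5958 -0.1749  0.06  ] 0.03539999999999999
0.063 [ 0.5968 -0.1749  0.063 ] 0.035
0.067 [ 0.5982 -0.1749  0.067 ] 0.03440014534853013
0.072 [ 0.5999 -0.1749  0.072 ] 0.0338
bottom edge [ 0.6126 -0.175   0.013 ] [ 0.6138 -0.1749  0.018 ]
rim [ 0.6304 -0.1762  0.027 ] [ 0.602  -0.1439  0.027 ] [ 0.6019 -0.2039  0.027 ]
sock [array([ 0.4906, -0.1772,  0.027 ]), array([ 0.5121, -0.1612,  0.027 ]), array([ 0.512 , -0.1949,  0.027 ]), array([ 0.4712, -0.1589,  0.027 ]), array([ 0.4662, -0.1927,  0.027 ])]
sock [array([ 0.4926, -0.1771,  0.03  ]), array([ 0.5138, -0.1613,  0.03  ]), array([ 0.5137, -0.1947,  0.03  ]), array([ 0.4734, -0.159 ,  0.03  ]), array([ 0.4685, -0.1925,  0.03  ])]
sock [array([ 0.4953, -0.1771,  0.034 ]), array([ 0.5162, -0.1615,  0.034 ]), array([ 0.5161, -0.1945,  0.034 ]), array([ 0.4763, -0.1593,  0.034 ]), array([ 0.4714, -0.1923,  0.034 ])]
block [array([ 0.5388, -0.1612,  0.026 ]), array([ 0.5336, -0.203 ,  0.026 ]), array([ 0.458 , -0.1935,  0.026 ]), array([ 0.4642, -0.1514,  0.026 ])]
plate right edge [ 0.4254 -0.2623  0.01  ] [ 0.4287 -0.2611  0.014 ]
```

Request:
apply_moves --rows '[{"rx":0,"ry":0,"rz":0,"x":-0.0093,"y":-0.0378,"z":0,"grip":0.07},{"rx":0,"ry":0,"rz":0,"x":-0.0093,"y":-0.0378,"z":0,"grip":0.07},{"rx":0,"ry":0,"rz":0,"x":-0.0093,"y":-0.0378,"z":0,"grip":0.07},{"rx":0,"ry":0,"rz":0,"x":-0.0093,"y":-0.0378,"z":0,"grip":0.07},{"rx":0,"ry":0,"rz":0,"x":-0.0093,"y":-0.0378,"z":0,"grip":0.07},{"rx":0,"ry":0,"rz":0,"x":-0.0093,"y":-0.0378,"z":0,"grip":0.07},{"rx":0,"ry":0,"rz":0,"x":-0.0093,"y":-0.0378,"z":0,"grip":0.07},{"rx":0,"ry":0,"rz":0,"x":-0.0093,"y":-0.0378,"z":0,"grip":0.07},{"rx":0,"ry":0,"rz":0,"x":-0.0093,"y":-0.0378,"z":0,"grip":0.07},{"rx":0,"ry":0,"rz":0,"x":-0.0093,"y":-0.0378,"z":0,"grip":0.07}]'

```text
time_s: 8.5
tool_pos: [0.5062, 0.2058, 0.19]
orientation: [0.0, 1.0, -0.0, -0.002]
ft_force: [0.6, 0.3, -0.3]
width: 0.07
gripper_force: 0.0
```

Request:
apply_moves --rows '[{"rx":0,"ry":0,"rz":0,"x":-0.0093,"y":-0.0378,"z":0,"grip":0.07},{"rx":0,"ry":0,"rz":0,"x":-0.0093,"y":-0.0378,"z":0,"grip":0.07},{"rx":0,"ry":0,"rz":-7,"x":0,"y":0,"z":0,"grip":0.07},{"rx":0,"ry":0,"rz":-7,"x":0,"y":0,"z":0,"grip":0.07},{"rx":0,"ry":0,"rz":-7,"x":0,"y":0,"z":0,"grip":0.07},{"rx":0,"ry":0,"rz":-7,"x":0,"y":0,"z":0,"grip":0.07},{"rx":0,"ry":0,"rz":-7,"x":0,"y":0,"z":0,"grip":0.07},{"rx":0,"ry":0,"rz":-7,"x":0,"y":0,"z":0,"grip":0.07},{"rx":0,"ry":0,"rz":-7,"x":0,"y":0,"z":0,"grip":0.07},{"rx":0,"ry":0,"rz":-7,"x":0,"y":0,"z":0,"grip":0.07}]'

```text
time_s: 9.33
tool_pos: [0.4883, 0.2795, 0.1897]
orientation: [-0.0, 0.881, 0.472, -0.002]
ft_force: [0.5, 0.7, 0.9]
width: 0.0704
gripper_force: 0.0
```

Request:
apply_moves --rows '[{"rx":0,"ry":0,"rz":-4,"x":0,"y":0,"z":0,"grip":0.07},{"rx":0,"ry":0,"rz":0,"x":0,"y":0,"z":0,"grip":0.07},{"rx":0,"ry":0,"rz":0,"x":0,"y":0,"z":0,"grip":0.07}]'

```text
time_s: 9.58
tool_pos: [0.4886, 0.2797, 0.1903]
orientation: [-0.0, 0.866, 0.499, -0.002]
ft_force: [0.2, -0.5, 0.1]
width: 0.07
gripper_force: 0.0
```

```bash
cat >> h.py <<'E'
def off(x,y):
    s=manip.read_state();M=rot(s['orientation']);print('tool shift',(M.T@(np.array([x,y,s['tool_pos'][2]])-s['tool_pos'])).round(4))
E
python3 -c "
from h import *
D=lambda u,v:(140+u/2,150+v/2)
for z in (.024,.027): print([px('w6',*D(*p),z) for p in ((377,315),(359,427))])
st();off(.4935,.278);c=snap('wrist','w7');st()
cv2.imwrite('pics/w7c.png',cv2.resize(c['pixels'][120:450,140:500,::-1],None,fx=1.8,fy=1.8,interpolation=cv2.INTER_CUBIC))"
```

```text
[array([ 0.5261, -0.1812,  0.024 ]), array([ 0.4629, -0.1728,  0.024 ])]
[array([ 0.5277, -0.1811,  0.027 ]), array([ 0.4652, -0.1728,  0.027 ])]
t 9.58 pos [0.4886 0.2797 0.1903] yaw 59.9 z [-0.0029 -0.0011 -1.    ] F [ 0.2 -0.5  0.1] w 0.07 g 0.0 j6 [0.37 0.24 1.63 0.   1.27 0.89]
tool shift [ 0.001   0.0051 -0.    ]
t 9.63 pos [0.4888 0.2797 0.1907] yaw 59.91 z [-2.3e-03 -9.0e-04 -1.0e+00] F [-0.2  0.4 -0.3] w 0.0698 g 0.0 j6 [0.37 0.24 1.63 0.   1.27 0.89]
```

View pics/w7c.png

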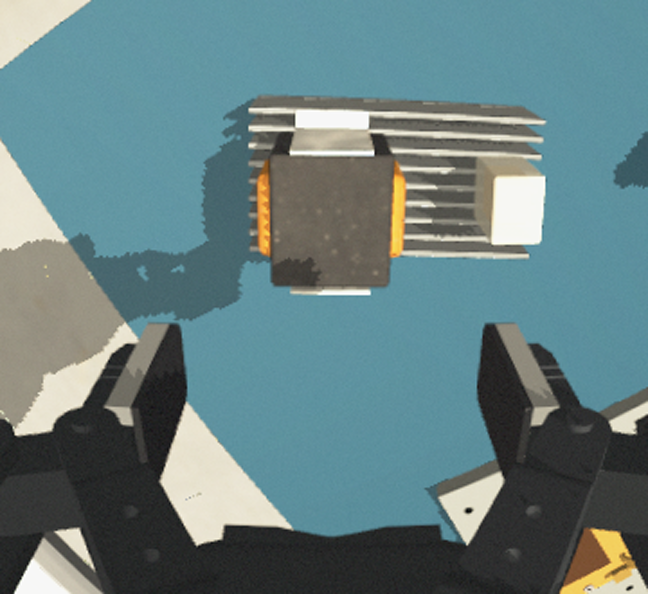

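The transformer is square to the tool: top corners at (272,155), (392,155), (390,286), (272,285). The relay top is at (495–545, 176–243).

```bash
python3 -c "
from h import *
D=lambda u,v:(140+u/1.8,120+v/1.8)
t=[px('w7',*D(*p),.082) for p in((272,155),(392,155),(390,286),(272,285))];c=np.mean(t,0);print(t,c,np.degrees(np.arctan2(*(t[1]-t[0])[[1,0]])),np.degrees(np.arctan2(*(t[2]-t[3])[[1,0]])),np.degrees(np.arctan2(*(t[2]-t[1])[[1,0]])));off(*c[:2])
r=[px('w7',*D(*p),.073) for p in((495,176),(545,178),(540,243),(490,243))];c=np.mean(r,0);print(r,c,np.degrees(np.arctan2(*(r[1]-r[0])[[1,0]])))
h=[px('w7',*D(*p),.038) for p in((250,97),(545,122),(528,257))];print(h,(h[0]+h[2])/2,np.degrees(np.arctan2(*(h[1]-h[0])[[1,0]])),np.linalg.norm(h[1]-h[0]),np.linalg.norm(h[1]-h[2]))"
```

```text
[array([0.4845, 0.3124, 0.082 ]), array([0.521 , 0.2914, 0.082 ]), array([0.4964, 0.2474, 0.082 ]), array([0.4583, 0.2699, 0.082 ])] [0.49005  0.280275 0.082   ] -29.91364599153488 -30.564025021024744 -119.20915881345177
tool shift [ 0.0011  0.0008 -0.    ]
[array([0.5507, 0.2628, 0.073 ]), array([0.5677, 0.2523, 0.073 ]), array([0.555 , 0.2291, 0.073 ]), array([0.5374, 0.2395, 0.073 ])] [0.5527   0.245925 0.073   ] -31.701429669505586
[array([0.4806, 0.331 , 0.038 ]), array([0.5839, 0.2606, 0.038 ]), array([0.551 , 0.2081, 0.038 ])] [0.5158  0.26955 0.038  ] -34.27482775379136 0.1250081997310576 0.061956920517404625
```

Request:
apply_moves --rows '[{"rx":0,"ry":0,"rz":0,"x":0.001,"y":0.001,"z":0.02,"grip":0.072},{"rx":0,"ry":0,"rz":0,"x":0,"y":0,"z":0.035,"grip":0.072},{"rx":0,"ry":0,"rz":0,"x":0,"y":0,"z":0.035,"grip":0.072},{"rx":0,"ry":0,"rz":0,"x":0,"y":0,"z":0.025,"grip":0.072},{"rx":0,"ry":0,"rz":0,"x":0,"y":0,"z":0.01,"grip":0.072},{"rx":0,"ry":0,"rz":0,"x":0,"y":0,"z":0,"grip":0.06},{"rx":0,"ry":0,"rz":0,"x":0,"y":0,"z":0,"grip":0.05},{"rx":0,"ry":0,"rz":0,"x":0,"y":0,"z":0,"grip":0.05},{"rx":0,"ry":0,"rz":0,"x":0,"y":0,"z":0,"grip":0.05},{"rx":0,"ry":0,"rz":0,"x":0,"y":0,"z":0,"grip":0.05}]' --force 60

```text
time_s: 10.47
tool_pos: [0.4918, 0.2807, 0.0684]
orientation: [0.0, 0.866, 0.5, 0.001]
ft_force: [0.0, 0.1, -4.5]
width: 0.0542
gripper_force: 66.2
```

Request:
apply_moves --rows '[{"rx":0,"ry":0,"rz":0,"x":0,"y":0,"z":-0.02,"grip":0.05},{"rx":0,"ry":0,"rz":0,"x":0,"y":0,"z":-0.035,"grip":0.05},{"rx":0,"ry":0,"rz":0,"x":0,"y":0,"z":-0.035,"grip":0.05},{"rx":0,"ry":0,"rz":0,"x":-0.016,"y":0.0095,"z":-0.01,"grip":0.05},{"rx":0,"ry":0,"rz":0,"x":-0.0324,"y":0.0192,"z":0,"grip":0.05},{"rx":0,"ry":0,"rz":0,"x":-0.0324,"y":0.0192,"z":0,"grip":0.05},{"rx":0,"ry":0,"rz":0,"x":-0.0324,"y":0.0192,"z":0,"grip":0.05},{"rx":0,"ry":0,"rz":0,"x":-0.0324,"y":0.0192,"z":0,"grip":0.05},{"rx":0,"ry":0,"rz":0,"x":-0.0324,"y":0.0192,"z":0,"grip":0.05},{"rx":0,"ry":0,"rz":0,"x":-0.0324,"y":0.0192,"z":0,"grip":0.05}]'

```text
time_s: 11.3
tool_pos: [0.4936, 0.0342, 0.168]
orientation: [0.001, 0.866, 0.5, 0.001]
ft_force: [1.9, -0.0, -4.1]
width: 0.0541
gripper_force: 66.2
```

Request:
apply_moves --rows '[{"rx":0,"ry":0,"rz":0,"x":-0.0324,"y":0.0192,"z":0,"grip":0.05},{"rx":0,"ry":0,"rz":0,"x":-0.016,"y":0.0095,"z":0,"grip":0.05},{"rx":0,"ry":0,"rz":-6.64,"x":0,"y":0,"z":0.01,"grip":0.05},{"rx":0,"ry":0,"rz":-6.64,"x":0,"y":0,"z":0.01,"grip":0.05},{"rx":0,"ry":0,"rz":-6.64,"x":0,"y":0,"z":0.01,"grip":0.05},{"rx":0,"ry":0,"rz":-6.64,"x":0,"y":0,"z":0.01,"grip":0.05},{"rx":0,"ry":0,"rz":-6.64,"x":0,"y":0,"z":0.01,"grip":0.05},{"rx":0,"ry":0,"rz":0,"x":0,"y":0,"z":0,"grip":0.05},{"rx":0,"ry":0,"rz":0,"x":0,"y":0,"z":0,"grip":0.05}]'

```text
time_s: 12.05
tool_pos: [0.494, -0.0204, 0.1172]
orientation: [-0.0, 0.688, 0.726, -0.0]
ft_force: [0.0, -0.3, -3.9]
width: 0.0543
gripper_force: 66.2
```

```bash
python3 -c "
from h import *
st();off(.4947,-.0207)
c=snap('wrist','w8');i=c['pixels'][60:480,100:540,::-1]
cv2.imwrite('pics/w8c.png',cv2.resize(i,None,fx=1.4,fy=1.4,interpolation=cv2.INTER_CUBIC))"
```

```text
t 12.05 pos [ 0.494  -0.0204  0.1172] yaw 93.04 z [-5.e-04  1.e-04 -1.e+00] F [ 0.  -0.3 -3.9] w 0.0543 g 66.2 j6 [-0.22  0.2   1.86 -0.    1.08 -0.27]
tool shift [-0.0004  0.0006 -0.    ]
```

View pics/w8c.png

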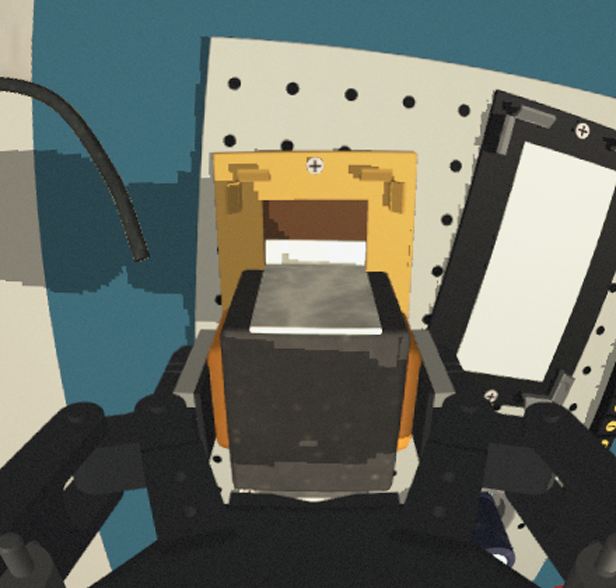

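The transformer is centred over the tray: its body spans u 222–412 and the tabs sit at u 225 and 400. I'm lowering it.

Request:
apply_moves --rows '[{"rx":0,"ry":0,"rz":0,"x":0,"y":0,"z":0.025,"grip":0.05},{"rx":0,"ry":0,"rz":0,"x":0,"y":0,"z":0.025,"grip":0.05},{"rx":0,"ry":0,"rz":0,"x":0,"y":0,"z":0.01,"grip":0.05},{"rx":0,"ry":0,"rz":0,"x":0,"y":0,"z":0.004,"grip":0.05},{"rx":0,"ry":0,"rz":0,"x":0,"y":0,"z":0.004,"grip":0.05},{"rx":0,"ry":0,"rz":0,"x":0,"y":0,"z":0,"grip":0.05},{"rx":0,"ry":0,"rz":0,"x":0,"y":0,"z":0,"grip":0.05}]'

```text
time_s: 12.68
tool_pos: [0.4955, -0.0206, 0.0501]
orientation: [0.001, 0.687, 0.727, 0.001]
ft_force: [0.1, 0.5, -3.7]
width: 0.054
gripper_force: 66.1
```

Request:
apply_moves --rows '[{"rx":0,"ry":0,"rz":0,"x":0,"y":0,"z":0.002,"grip":0.05},{"rx":0,"ry":0,"rz":0,"x":0,"y":0,"z":0.002,"grip":0.05},{"rx":0,"ry":0,"rz":0,"x":0,"y":0,"z":0,"grip":0.05}]'

```text
time_s: 12.93
tool_pos: [0.4955, -0.0206, 0.0459]
orientation: [0.001, 0.687, 0.727, 0.001]
ft_force: [1.5, 0.6, -1.6]
width: 0.0546
gripper_force: 66.4
```

Contact has just started. I'll go one step further, release and lift.

Request:
apply_moves --rows '[{"rx":0,"ry":0,"rz":0,"x":0,"y":0,"z":0.0015,"grip":0.05},{"rx":0,"ry":0,"rz":0,"x":0,"y":0,"z":0,"grip":0.05}]'

```text
time_s: 13.1
tool_pos: [0.4956, -0.0206, 0.0459]
orientation: [0.001, 0.687, 0.727, 0.0]
ft_force: [-3.7, 0.3, 10.8]
width: 0.0542
gripper_force: 67.7
```

Request:
apply_moves --rows '[{"rx":0,"ry":0,"rz":0,"x":0,"y":0,"z":0,"grip":0.058},{"rx":0,"ry":0,"rz":0,"x":0,"y":0,"z":0,"grip":0.066},{"rx":0,"ry":0,"rz":0,"x":0,"y":0,"z":0,"grip":0.068},{"rx":0,"ry":0,"rz":0,"x":0,"y":0,"z":0,"grip":0.068},{"rx":0,"ry":0,"rz":0,"x":0,"y":0,"z":-0.02,"grip":0.068},{"rx":0,"ry":0,"rz":0,"x":0,"y":0,"z":-0.04,"grip":0.068},{"rx":0,"ry":0,"rz":0,"x":0,"y":0,"z":-0.04,"grip":0.06},{"rx":0,"ry":0,"rz":0,"x":0,"y":0,"z":-0.04,"grip":0.05},{"rx":0,"ry":0,"rz":0,"x":0,"y":0,"z":0,"grip":0.05},{"rx":0,"ry":0,"rz":0,"x":0,"y":0,"z":0,"grip":0.05}]'

```text
time_s: 13.93
tool_pos: [0.4968, -0.0209, 0.1868]
orientation: [0.003, 0.687, 0.727, 0.002]
ft_force: [-0.1, 0.1, -0.6]
width: 0.0502
gripper_force: 0.0
```

```bash
python3 -c "
from h import *
st();c=snap('wrist','w9');off(.5527,.2459)"
```

```text
t 13.93 pos [ 0.4968 -0.0209  0.1868] yaw 93.21 z [ 0.0075 -0.0016 -1.    ] F [-0.1  0.1 -0.6] w 0.0502 g 0.0 j6 [-0.22  0.1   1.8   0.    1.23 -0.27]
tool shift [ 0.2628  0.0727 -0.    ]
```

Request:
apply_moves --rows '[{"rx":0,"ry":0,"rz":0,"x":0.0375,"y":0.0104,"z":0,"grip":0.05},{"rx":0,"ry":0,"rz":0,"x":0.0375,"y":0.0104,"z":0,"grip":0.05},{"rx":0,"ry":0,"rz":0,"x":0.0375,"y":0.0104,"z":0,"grip":0.05},{"rx":0,"ry":0,"rz":0,"x":0.0375,"y":0.0104,"z":0,"grip":0.05},{"rx":0,"ry":0,"rz":0,"x":0.0375,"y":0.0104,"z":0,"grip":0.05},{"rx":0,"ry":0,"rz":0,"x":0.0375,"y":0.0104,"z":0,"grip":0.05},{"rx":0,"ry":0,"rz":0,"x":0.0375,"y":0.0104,"z":0,"grip":0.05},{"rx":0,"ry":0,"rz":6.6,"x":0,"y":0,"z":0,"grip":0.05},{"rx":0,"ry":0,"rz":6.6,"x":0,"y":0,"z":0,"grip":0.05},{"rx":0,"ry":0,"rz":6.6,"x":0,"y":0,"z":0,"grip":0.05}]'

```text
time_s: 14.82
tool_pos: [0.5503, 0.2464, 0.1798]
orientation: [-0.001, 0.803, 0.596, -0.003]
ft_force: [0.1, -0.2, 0.1]
width: 0.05
gripper_force: 0.0
```

Request:
apply_moves --rows '[{"rx":0,"ry":0,"rz":6.6,"x":0,"y":0,"z":0,"grip":0.05},{"rx":0,"ry":0,"rz":6.6,"x":0,"y":0,"z":0,"grip":0.05},{"rx":0,"ry":0,"rz":0,"x":0,"y":0,"z":0,"grip":0.05},{"rx":0,"ry":0,"rz":0,"x":0,"y":0,"z":0,"grip":0.05}]'

```text
time_s: 15.15
tool_pos: [0.5509, 0.2453, 0.1809]
orientation: [-0.001, 0.864, 0.503, -0.002]
ft_force: [0.3, 0.9, 0.1]
width: 0.05
gripper_force: 0.0
```

```bash
python3 -c "
from h import *
st();c=snap('wrist','w10');off(.5527,.2459);st()
im=c['pixels'].astype(int);p=proj('w10',[.5527,.2459,.073]);print(p)
m=((im.min(2)>205)&(im.max(2)-im.min(2)<60)).astype(np.uint8)
n,l,s,ce=cv2.connectedComponentsWithStats(m)
for i in range(1,n):
    if s[i,4]>150 and np.hypot(*(ce[i]-p))<80: 
        r=cv2.minAreaRect(np.argwhere(l==i)[:,::-1].astype(np.float32));print(s[i],ce[i],r,px('w10',*r[0],.073)); b=[px('w10',*q,.073) for q in cv2.boxPoints(r)];print([round(np.linalg.norm(b[k]-b[k-1]),4) for k in range(2)],[np.degrees(np.arctan2(*(b[k]-b[k-1])[[1,0]])).round(1) for k in range(2)])
"
```

```text
t 15.15 pos [0.5509 0.2453 0.1809] yaw 60.38 z [-0.0045 -0.0013 -1.    ] F [0.3 0.9 0.1] w 0.05 g 0.0 j6 [ 0.28  0.33  1.54 -0.    1.28  0.79]
tool shift [ 0.0012  0.001  -0.    ]
t 15.2 pos [0.5513 0.2454 0.1814] yaw 60.36 z [-0.0036 -0.001  -1.    ] F [0.5 0.1 0.3] w 0.0499 g 0.0 j6 [ 0.28  0.33  1.54 -0.    1.28  0.79]
(324.8393457720277, 243.50025185807738)
[ 310  224   32   39 1197] [325.15121136 242.84628237] ((325.5, 243.0), (31.0, 38.0), 0.0) [0.5532 0.246  0.073 ]
[np.float64(0.0204), np.float64(0.0261)] [np.float64(150.7), np.float64(59.9)]
```

Request:
apply_moves --rows '[{"rx":0,"ry":0,"rz":0,"x":0.0015,"y":0.001,"z":0.02,"grip":0.05},{"rx":0,"ry":0,"rz":0,"x":0,"y":0,"z":0.035,"grip":0.05},{"rx":0,"ry":0,"rz":0,"x":0,"y":0,"z":0.035,"grip":0.05},{"rx":0,"ry":0,"rz":0,"x":0,"y":0,"z":0.015,"grip":0.05},{"rx":0,"ry":0,"rz":0,"x":0,"y":0,"z":0.008,"grip":0.05},{"rx":0,"ry":0,"rz":0,"x":0,"y":0,"z":0,"grip":0.03},{"rx":0,"ry":0,"rz":0,"x":0,"y":0,"z":0,"grip":0.015},{"rx":0,"ry":0,"rz":0,"x":0,"y":0,"z":0,"grip":0.015},{"rx":0,"ry":0,"rz":0,"x":0,"y":0,"z":0,"grip":0.015},{"rx":0,"ry":0,"rz":0,"x":0,"y":0,"z":0,"grip":0.015}]' --force 30

```text
time_s: 16.03
tool_pos: [0.5552, 0.2469, 0.0724]
orientation: [0.0, 0.865, 0.502, 0.002]
ft_force: [-0.1, 0.2, -0.8]
width: 0.0205
gripper_force: 34.1
```

Request:
apply_moves --rows '[{"rx":0,"ry":0,"rz":0,"x":0,"y":0,"z":-0.025,"grip":0.015},{"rx":0,"ry":0,"rz":0,"x":0,"y":0,"z":-0.035,"grip":0.015},{"rx":0,"ry":0,"rz":0,"x":0,"y":0,"z":-0.035,"grip":0.015},{"rx":0,"ry":0,"rz":0,"x":-0.0362,"y":0.0144,"z":-0.005,"grip":0.015},{"rx":0,"ry":0,"rz":0,"x":-0.0362,"y":0.0144,"z":0,"grip":0.015},{"rx":0,"ry":0,"rz":0,"x":-0.0362,"y":0.0144,"z":0,"grip":0.015},{"rx":0,"ry":0,"rz":0,"x":-0.0362,"y":0.0144,"z":0,"grip":0.015},{"rx":0,"ry":0,"rz":0,"x":-0.0362,"y":0.0144,"z":0,"grip":0.015},{"rx":0,"ry":0,"rz":0,"x":-0.0362,"y":0.0144,"z":0,"grip":0.015},{"rx":0,"ry":0,"rz":0,"x":-0.0362,"y":0.0144,"z":0,"grip":0.015}]'

```text
time_s: 16.87
tool_pos: [0.5155, -0.0252, 0.1718]
orientation: [0.001, 0.865, 0.502, 0.001]
ft_force: [0.3, -0.2, 0.2]
width: 0.0203
gripper_force: 34.3
```

Request:
apply_moves --rows '[{"rx":0,"ry":0,"rz":0,"x":-0.0362,"y":0.0144,"z":0,"grip":0.015},{"rx":0,"ry":0,"rz":0,"x":-0.0362,"y":0.0144,"z":0,"grip":0.015},{"rx":0,"ry":0,"rz":0,"x":-0.0362,"y":0.0144,"z":0,"grip":0.015},{"rx":0,"ry":0,"rz":0,"x":-0.0362,"y":0.0144,"z":0,"grip":0.015},{"rx":0,"ry":0,"rz":6.85,"x":0,"y":0,"z":0,"grip":0.015},{"rx":0,"ry":0,"rz":6.85,"x":0,"y":0,"z":0,"grip":0.015},{"rx":0,"ry":0,"rz":6.85,"x":0,"y":0,"z":0,"grip":0.015},{"rx":0,"ry":0,"rz":6.85,"x":0,"y":0,"z":0,"grip":0.015},{"rx":0,"ry":0,"rz":6.85,"x":0,"y":0,"z":0,"grip":0.015},{"rx":0,"ry":0,"rz":6.85,"x":0,"y":0,"z":0,"grip":0.015}]'

```text
time_s: 17.7
tool_pos: [0.4939, -0.1781, 0.1716]
orientation: [0.001, 0.987, 0.163, 0.001]
ft_force: [-0.4, 0.5, -0.1]
width: 0.0203
gripper_force: 34.3
```

Request:
apply_moves --rows '[{"rx":0,"ry":0,"rz":6.85,"x":0,"y":0,"z":0,"grip":0.015},{"rx":0,"ry":0,"rz":6.85,"x":0,"y":0,"z":0,"grip":0.015},{"rx":0,"ry":0,"rz":6.85,"x":0,"y":0,"z":0.02,"grip":0.015},{"rx":0,"ry":0,"rz":6.85,"x":0,"y":0,"z":0.02,"grip":0.015},{"rx":0,"ry":0,"rz":0,"x":0,"y":0,"z":0,"grip":0.015},{"rx":0,"ry":0,"rz":0,"x":0,"y":0,"z":0,"grip":0.015},{"rx":0,"ry":0,"rz":0,"x":0,"y":0,"z":0,"grip":0.015}]'

```text
time_s: 18.28
tool_pos: [0.4943, -0.1781, 0.1318]
orientation: [0.0, 0.997, -0.071, 0.001]
ft_force: [0.2, -0.2, -0.1]
width: 0.0201
gripper_force: 34.3
```

```bash
python3 -c "
from h import *
st();c=snap('wrist','w11');off(.495,-.177);cv2.imwrite('pics/w11c.png',cv2.resize(c['pixels'][150:430,180:470,::-1],None,fx=2.1,fy=2.1,interpolation=cv2.INTER_CUBIC))"
```

```text
t 18.28 pos [ 0.4943 -0.1781  0.1318] yaw -8.14 z [ 1.7e-03 -9.0e-04 -1.0e+00] F [ 0.2 -0.2 -0.1] w 0.0201 g 34.3 j6 [-0.51  0.24  1.78 -0.    1.13  1.2 ]
tool shift [ 0.0002 -0.0013 -0.    ]
```

View pics/w11c.png

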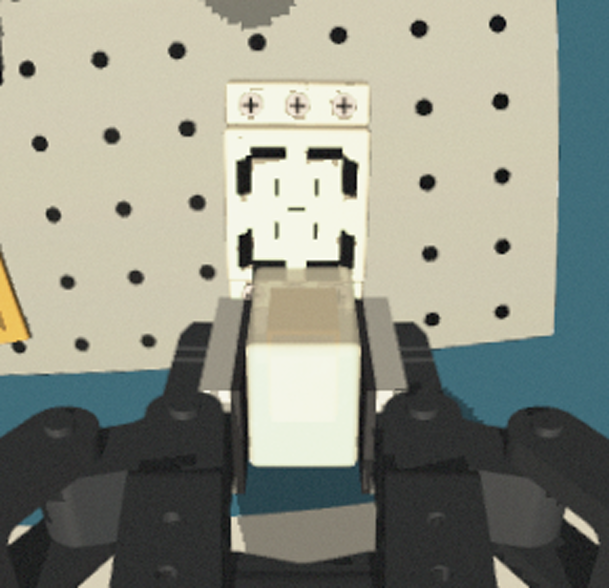

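Seat centre mark is at (297,209), with tabs spanning u 237–357 and v 148–268. The relay top is centred at (303,404) and square to the seat.

```bash
python3 -c "
from h import *
D=lambda u,v:(180+u/2.1,150+v/2.1)
d=np.load('pics/w11.npz');M=rot(d['q'])
s=px('w11',*D(297,209),.024);t=px('w11',*D(297,208),.0305);print(s,t)
b=[px('w11',*D(*p),.024) for p in((297,104),)];print(b)
for z in(.13,.133): 
  r=px('w11',*D(303,404.5),z);print(r,'rel-TCP tool',(M.T@(r-d['tp'])).round(4),'seat-rel tool',(M.T@(s-r)).round(4))"
```

```text
[ 0.493  -0.1765  0.024 ] [ 0.4957 -0.1769  0.0305]
[array([ 0.526 , -0.1812,  0.024 ])]
[ 0.4922 -0.178   0.13  ] rel-TCP tool [-0.0021  0.0002  0.0018] seat-rel tool [ 0.0004 -0.0017  0.106 ]
[ 0.4942 -0.1783  0.133 ] rel-TCP tool [-0.0001  0.0002 -0.0012] seat-rel tool [-0.0016 -0.0017  0.109 ]
```

Request:
apply_moves --rows '[{"rx":0,"ry":0,"rz":0,"x":0,"y":-0.0015,"z":0.02,"grip":0.015},{"rx":0,"ry":0,"rz":0,"x":0,"y":0,"z":0.025,"grip":0.015},{"rx":0,"ry":0,"rz":0,"x":0,"y":0,"z":0.01,"grip":0.015},{"rx":0,"ry":0,"rz":0,"x":0,"y":0,"z":0.005,"grip":0.015},{"rx":0,"ry":0,"rz":0,"x":0,"y":0,"z":0.004,"grip":0.015},{"rx":0,"ry":0,"rz":0,"x":0,"y":0,"z":0,"grip":0.015},{"rx":0,"ry":0,"rz":0,"x":0,"y":0,"z":0,"grip":0.015}]'

```text
time_s: 18.92
tool_pos: [0.4946, -0.1767, 0.0675]
orientation: [0.0, 0.997, -0.072, 0.001]
ft_force: [-0.6, -0.0, 0.1]
width: 0.0201
gripper_force: 34.3
```

Request:
apply_moves --rows '[{"rx":0,"ry":0,"rz":0,"x":0,"y":0,"z":0.002,"grip":0.015},{"rx":0,"ry":0,"rz":0,"x":0,"y":0,"z":0.002,"grip":0.015},{"rx":0,"ry":0,"rz":0,"x":0,"y":0,"z":0,"grip":0.015}]'

```text
time_s: 19.17
tool_pos: [0.4939, -0.1764, 0.0627]
orientation: [0.0, 0.997, -0.072, 0.0]
ft_force: [0.6, 0.3, 0.4]
width: 0.0198
gripper_force: 34.3
```

Request:
apply_moves --rows '[{"rx":0,"ry":0,"rz":0,"x":0,"y":0,"z":0.002,"grip":0.015},{"rx":0,"ry":0,"rz":0,"x":0,"y":0,"z":0.001,"grip":0.015},{"rx":0,"ry":0,"rz":0,"x":0,"y":0,"z":0,"grip":0.015}]'

```text
time_s: 19.42
tool_pos: [0.4943, -0.1765, 0.0616]
orientation: [0.0, 0.997, -0.072, 0.0]
ft_force: [-4.9, 1.8, 12.5]
width: 0.0201
gripper_force: 36.1
```

Request:
apply_moves --rows '[{"rx":0,"ry":0,"rz":0,"x":0,"y":0,"z":-0.001,"grip":0.02},{"rx":0,"ry":0,"rz":0,"x":0,"y":0,"z":0,"grip":0.03},{"rx":0,"ry":0,"rz":0,"x":0,"y":0,"z":0,"grip":0.04},{"rx":0,"ry":0,"rz":0,"x":0,"y":0,"z":0,"grip":0.045},{"rx":0,"ry":0,"rz":0,"x":0,"y":0,"z":-0.02,"grip":0.045},{"rx":0,"ry":0,"rz":0,"x":0,"y":0,"z":-0.035,"grip":0.045},{"rx":0,"ry":0,"rz":0,"x":0,"y":0,"z":-0.035,"grip":0.06},{"rx":0,"ry":0,"rz":0,"x":0,"y":0,"z":-0.04,"grip":0.085},{"rx":0,"ry":0,"rz":0,"x":0,"y":0,"z":0,"grip":0.085},{"rx":0,"ry":0,"rz":0,"x":0,"y":0,"z":0,"grip":0.085}]'

```text
time_s: 20.25
tool_pos: [0.496, -0.1774, 0.1938]
orientation: [0.002, 0.997, -0.072, 0.003]
ft_force: [-0.3, 0.2, -0.6]
width: 0.0849
gripper_force: 0.0
```

```bash
cat >> h.py <<'E'
def blob(fn,P,lo,rad=40,sat=60,amin=80):
    im=cv2.imread(f'pics/{fn}.png').astype(int);p=proj(fn,P);print('pred',np.round(p,1))
    m=((im.min(2)>lo)&(im.max(2)-im.min(2)<sat)).astype(np.uint8)
    n,l,s,ce=cv2.connectedComponentsWithStats(m)
    for i in range(1,n):
        if s[i,4]>amin and np.hypot(*(ce[i]-p))<rad:
            r=cv2.minAreaRect(np.argwhere(l==i)[:,::-1].astype(np.float32));b=[px(fn,*q,P[2]) for q in cv2.boxPoints(r)]
            print('area',s[i,4],'px',np.round(r[0],1),'c',px(fn,*r[0],P[2]),'sides',[round(np.linalg.norm(b[k]-b[k-1]),4) for k in(1,2)],'dir',[np.degrees(np.arctan2(*(b[k]-b[k-1])[[1,0]])).round(1) for k in(1,2)])
E
python3 -c "
from h import *
st();snap('wrist','w12');blob('w12',[.493,-.1765,.0605],215);off(.516,.2675)
im=cv2.imread('pics/w12.png');p=proj('w12',[.493,-.1765,.0605]);u,v=map(int,p)
g=im[v-44:v+44:4,u-44:u+44:4].min(2);print('\n'.join(' '.join('%3d'%k for k in r) for r in g))"
```

```text
t 20.25 pos [ 0.496  -0.1774  0.1938] yaw -8.29 z [ 0.0065 -0.0036 -1.    ] F [-0.3  0.2 -0.6] w 0.0849 g 0.0 j6 [-0.51  0.16  1.73 -0.    1.25  1.21]
pred [322.5 240.4]
area 2331 px [322.  230.5] c [ 0.5004 -0.1772  0.0605] sides [np.float64(0.0376), np.float64(0.0517)] dir [np.float64(-98.3), np.float64(173.0)]
tool shift [-4.260e-02 -4.425e-01 -4.000e-04]
 49  32 202 200 191 233 233 233 232 232 231 230 231 230 228 227 225 225 158 202 198 200
201 202 201 202 189 242 241 241 240 241 241 241 240 240 241 240 240 240 153 201 202 201
201 202 202 198 188 241 240  23  27  29 116 241 109  17  32  31 240 240 167 200 201 198
200 202 204 200 174 240  22 167 229 229 241 241 229 228 241 171  34 225 166 199 201 200
201 199 201 200 172 238  31 241 212 198 195 198 194 196 201 238  36 240 203 200 197 201
201 200 200 201 181 240  29 230 161 155 167 165 166 152 171 238  38 239 201 197 200 197
201 201 201 201 181 242 134 242 178 148 145 142 142 145 165 240 119 240 200 198 199 199
197  37  82 201 179 242 241 241 243 230 230 229 230 229 239 240 240 240 197 201 198 197
199 174 182 200 178 241 241 241 245
[... 496 characters left out ...]
 198  46  42 198 242 242  62 235 235 238 242 237 234 235  58 241 240 196 196 199 196
197 199 188 195 199 242 220 183 244 241 242 241 242 241 242 175 233 240 196 196 197 200
198 197 196 197 198 242 213 117 226 172 147  77 146 170 155  75 188 239 197 196 197 197
196 199 199 198 198 242 242 228 242 172 173 152 172 172 170 218 239 239 198 199 198 196
196 197 196 199 199 197 168 167 196 165 167 169 124 124 166 196 200 198 197 196 198 198
196 196 198 197 198 197 200 197 198 195 198 197 198 200 199 196 198  31 182 196 196 196
199 198 197 114 198 198 199 198 197 195  33 147 198 194 195 195 198  61 185 196 195 193
197 198 195  49 150 195 196 195 195 197 172 195 193 194 195 196 195 193 195 194 197 196
```

The numeric check shows the relay sitting between the tabs at the predicted place and height. Next is the heatsink.

Request:
apply_moves --rows '[{"rx":0,"ry":0,"rz":0,"x":-0.0039,"y":-0.04,"z":-0.003,"grip":0.085},{"rx":0,"ry":0,"rz":0,"x":-0.0039,"y":-0.04,"z":-0.003,"grip":0.085},{"rx":0,"ry":0,"rz":0,"x":-0.0039,"y":-0.04,"z":-0.003,"grip":0.085},{"rx":0,"ry":0,"rz":0,"x":-0.0039,"y":-0.04,"z":-0.003,"grip":0.085},{"rx":0,"ry":0,"rz":0,"x":-0.0039,"y":-0.04,"z":-0.003,"grip":0.085},{"rx":0,"ry":0,"rz":0,"x":-0.0039,"y":-0.04,"z":-0.003,"grip":0.085},{"rx":0,"ry":0,"rz":0,"x":-0.0039,"y":-0.04,"z":-0.003,"grip":0.085},{"rx":0,"ry":0,"rz":0,"x":-0.0039,"y":-0.04,"z":-0.003,"grip":0.085},{"rx":0,"ry":0,"rz":0,"x":-0.0039,"y":-0.04,"z":-0.003,"grip":0.085},{"rx":0,"ry":0,"rz":0,"x":-0.0039,"y":-0.04,"z":-0.003,"grip":0.085}]'

```text
time_s: 21.13
tool_pos: [0.5111, 0.2268, 0.2179]
orientation: [0.001, 0.997, -0.072, -0.002]
ft_force: [0.7, 0.2, -0.1]
width: 0.0851
gripper_force: 0.0
```

Request:
apply_moves --rows '[{"rx":0,"ry":0,"rz":0,"x":-0.0036,"y":-0.0385,"z":0,"grip":0.085},{"rx":0,"ry":0,"rz":7.1,"x":0,"y":0,"z":0,"grip":0.085},{"rx":0,"ry":0,"rz":7.1,"x":0,"y":0,"z":0,"grip":0.085},{"rx":0,"ry":0,"rz":7.1,"x":0,"y":0,"z":0,"grip":0.085},{"rx":0,"ry":0,"rz":0,"x":0,"y":0,"z":0,"grip":0.085},{"rx":0,"ry":0,"rz":0,"x":0,"y":0,"z":0,"grip":0.085}]'

```text
time_s: 21.63
tool_pos: [0.5137, 0.2635, 0.2182]
orientation: [0.001, 0.967, -0.254, -0.002]
ft_force: [0.3, -0.6, -0.5]
width: 0.0851
gripper_force: 0.0
```

```bash
python3 -c "
from h import *
st();snap('wrist','w13')
im=cv2.imread('pics/w13.png').astype(int);p=proj('w13',[.516,.2675,.038]);print(p)
z=.038
# top-down rectification at z=.038 : 1 mm/px, heatsink frame guess
N=200;G=np.zeros((N,N,3),np.uint8)
for i in range(N):
  for j in range(N):
    u,v=proj('w13',[.516+(i-100)*.001,.2675+(j-100)*.001,z]);u,v=int(round(u)),int(round(v))
    if 0<=u<640 and 0<=v<480:G[i,j]=im[v,u]
np.save('pics/G.npy',G)
B=G.astype(int);m=((B[:,:,2]-B[:,:,0])>-12).astype(np.uint8)
m=cv2.morphologyEx(m,cv2.MORPH_CLOSE,np.ones((9,9),np.uint8))
n,l,s,ce=cv2.connectedComponentsWithStats(m)
for i in range(1,n):
  if s[i,4]>300:
    r=cv2.minAreaRect(np.argwhere(l==i).astype(np.float32));print(s[i],r,[.516+(r[0][0]-100)*.001,.2675+(r[0][1]-100)*.001])
print('\n'.join(''.join('.#'[k] for k in r) for r in m[::5,::3]))
"
```

```text
t 21.63 pos [0.5137 0.2635 0.2182] yaw -29.4 z [-0.004  -0.0014 -1.    ] F [ 0.3 -0.6 -0.5] w 0.0851 g 0.0 j6 [ 0.32  0.24  1.57 -0.    1.33  2.41]
(317.9744272181086, 217.46488243179644)
[  40   29  120  140 8093] ((99.15148162841797, 99.24368286132812), (64.61454772949219, 127.89778137207031), 58.13401794433594) [0.515151481628418, 0.26674368286132816]
...................................................................
...................................................................
...................................................................
...................................................................
...................................................................
...................................................................
...................................#...............................
..................................#####............................
.................................########..........................
................................#############......................
...............................################................
[... 1276 characters left out ...]
....................
....................################...............................
.......................###########.................................
..........................#######..................................
.............................####..................................
...................................................................
...................................................................
...................................................................
...................................................................
...................................................................
...................................................................
```

Request:
apply_moves --rows '[{"rx":0,"ry":0,"rz":2.5,"x":0,"y":-0.0035,"z":0.02,"grip":0.085},{"rx":0,"ry":0,"rz":0,"x":0,"y":0,"z":0.035,"grip":0.085},{"rx":0,"ry":0,"rz":0,"x":0,"y":0,"z":0.035,"grip":0.085},{"rx":0,"ry":0,"rz":0,"x":0,"y":0,"z":0.035,"grip":0.085},{"rx":0,"ry":0,"rz":0,"x":0,"y":0,"z":0.025,"grip":0.085},{"rx":0,"ry":0,"rz":0,"x":0,"y":0,"z":0.02,"grip":0.085},{"rx":0,"ry":0,"rz":0,"x":0,"y":0,"z":0.008,"grip":0.085},{"rx":0,"ry":0,"rz":0,"x":0,"y":0,"z":0,"grip":0.085},{"rx":0,"ry":0,"rz":0,"x":0,"y":0,"z":0,"grip":0.085}]'

```text
time_s: 22.43
tool_pos: [0.5169, 0.2667, 0.0427]
orientation: [0.0, 0.961, -0.276, -0.0]
ft_force: [0.7, 0.2, 1.0]
width: 0.0851
gripper_force: 0.0
```

```bash
python3 -c "
from h import *
st();off(.5152,.2667)"
```

```text
t 22.43 pos [0.5169 0.2667 0.0427] yaw -32.06 z [-1.e-04 -0.e+00 -1.e+00] F [0.7 0.2 1. ] w 0.0851 g 0.0 j6 [0.33 0.47 1.67 0.   1.   2.46]
tool shift [-0.0014  0.0009  0.    ]
```

Request:
apply_moves --rows '[{"rx":0,"ry":0,"rz":0,"x":-0.001,"y":0.001,"z":0.009,"grip":0.085},{"rx":0,"ry":0,"rz":0,"x":0,"y":0,"z":0,"grip":0.07},{"rx":0,"ry":0,"rz":0,"x":0,"y":0,"z":0,"grip":0.055},{"rx":0,"ry":0,"rz":0,"x":0,"y":0,"z":0,"grip":0.055},{"rx":0,"ry":0,"rz":0,"x":0,"y":0,"z":0,"grip":0.055},{"rx":0,"ry":0,"rz":0,"x":0,"y":0,"z":0,"grip":0.055},{"rx":0,"ry":0,"rz":0,"x":0,"y":0,"z":0,"grip":0.055}]' --force 80

```text
time_s: 23.02
tool_pos: [0.5162, 0.2668, 0.0348]
orientation: [-0.001, 0.961, -0.276, 0.001]
ft_force: [-0.6, 0.2, 5.6]
width: 0.0623
gripper_force: 91.9
```

Request:
apply_moves --rows '[{"rx":0,"ry":0,"rz":0,"x":0,"y":0,"z":-0.015,"grip":0.055},{"rx":0,"ry":0,"rz":0,"x":0,"y":0,"z":-0.03,"grip":0.055},{"rx":0,"ry":0,"rz":0,"x":0,"y":0,"z":-0.035,"grip":0.055},{"rx":0,"ry":0,"rz":0,"x":0,"y":0,"z":-0.035,"grip":0.055},{"rx":0,"ry":0,"rz":-6,"x":0,"y":0,"z":-0.025,"grip":0.055},{"rx":0,"ry":0,"rz":-6,"x":0,"y":0,"z":0,"grip":0.055},{"rx":0,"ry":0,"rz":-6,"x":0,"y":0,"z":0,"grip":0.055},{"rx":0,"ry":0,"rz":-6,"x":0,"y":0,"z":0,"grip":0.055},{"rx":0,"ry":0,"rz":-6,"x":0,"y":0,"z":0,"grip":0.055},{"rx":0,"ry":0,"rz":0,"x":0,"y":0,"z":0,"grip":0.055}]'

```text
time_s: 23.85
tool_pos: [0.514, 0.2662, 0.172]
orientation: [0.0, 1.0, -0.017, -0.001]
ft_force: [-0.4, 0.3, -3.1]
width: 0.0625
gripper_force: 90.8
```

```bash
python3 -c "
from h import *
st();off(.603,-.0195)"
```

```text
t 23.85 pos [0.514  0.2662 0.172 ] yaw -1.99 z [-2.9e-03 -9.0e-04 -1.0e+00] F [-0.4  0.3 -3.1] w 0.0625 g 90.8 j6 [0.33 0.29 1.61 0.   1.24 1.93]
tool shift [ 0.0989  0.2824 -0.    ]
```

Request:
apply_moves --rows '[{"rx":0,"ry":0,"rz":0,"x":0.0062,"y":0.0176,"z":0,"grip":0.055},{"rx":0,"ry":0,"rz":0,"x":0.0124,"y":0.0353,"z":0,"grip":0.055},{"rx":0,"ry":0,"rz":0,"x":0.0124,"y":0.0353,"z":0,"grip":0.055},{"rx":0,"ry":0,"rz":0,"x":0.0124,"y":0.0353,"z":0,"grip":0.055},{"rx":0,"ry":0,"rz":0,"x":0.0124,"y":0.0353,"z":0,"grip":0.055},{"rx":0,"ry":0,"rz":0,"x":0.0124,"y":0.0353,"z":0,"grip":0.055},{"rx":0,"ry":0,"rz":0,"x":0.0124,"y":0.0353,"z":0,"grip":0.055},{"rx":0,"ry":0,"rz":0,"x":0.0124,"y":0.0353,"z":0,"grip":0.055},{"rx":0,"ry":0,"rz":0,"x":0.0062,"y":0.0176,"z":0,"grip":0.055},{"rx":0,"ry":0,"rz":-5,"x":0,"y":0,"z":0,"grip":0.055}]'

```text
time_s: 24.68
tool_pos: [0.6048, -0.0242, 0.1726]
orientation: [0.001, 1.0, 0.022, -0.0]
ft_force: [0.7, 0.4, -4.0]
width: 0.063
gripper_force: 90.9
```

Request:
apply_moves --rows '[{"rx":0,"ry":0,"rz":-6.5,"x":0,"y":0,"z":0,"grip":0.055},{"rx":0,"ry":0,"rz":-6.5,"x":0,"y":0,"z":0,"grip":0.055},{"rx":0,"ry":0,"rz":-6.5,"x":0,"y":0,"z":0,"grip":0.055},{"rx":0,"ry":0,"rz":-6.5,"x":0,"y":0,"z":0,"grip":0.055},{"rx":0,"ry":0,"rz":-6.5,"x":0,"y":0,"z":0,"grip":0.055},{"rx":0,"ry":0,"rz":-6.5,"x":0,"y":0,"z":0,"grip":0.055},{"rx":0,"ry":0,"rz":-6.5,"x":0,"y":0,"z":0,"grip":0.055},{"rx":0,"ry":0,"rz":-6.5,"x":0,"y":0,"z":0,"grip":0.055},{"rx":0,"ry":0,"rz":-6.5,"x":0,"y":0,"z":0,"grip":0.055},{"rx":0,"ry":0,"rz":-6.5,"x":0,"y":0,"z":0,"grip":0.055}]'

```text
time_s: 25.52
tool_pos: [0.6031, -0.019, 0.1721]
orientation: [-0.001, 0.829, 0.56, -0.001]
ft_force: [0.3, -0.3, -3.2]
width: 0.0626
gripper_force: 90.9
```

Request:
apply_moves --rows '[{"rx":0,"ry":0,"rz":-6.5,"x":0,"y":0,"z":0,"grip":0.055},{"rx":0,"ry":0,"rz":-6.5,"x":0,"y":0,"z":0,"grip":0.055},{"rx":0,"ry":0,"rz":0,"x":0,"y":0,"z":0,"grip":0.055},{"rx":0,"ry":0,"rz":0,"x":0,"y":0,"z":0,"grip":0.055},{"rx":0,"ry":0,"rz":0,"x":0,"y":0,"z":0,"grip":0.055}]'

```text
time_s: 25.93
tool_pos: [0.6036, -0.0191, 0.1729]
orientation: [-0.001, 0.762, 0.648, -0.0]
ft_force: [-0.1, -0.6, -4.2]
width: 0.0623
gripper_force: 90.9
```

```bash
cat > rect.py <<'E'
from h import *
def rect(fn,c,z,N=240):
    im=cv2.imread(f'pics/{fn}.png');G=np.zeros((N,N,3),np.uint8)
    for i in range(N):
      for j in range(N):
        u,v=proj(fn,[c[0]+(i-N/2)*.001,c[1]+(j-N/2)*.001,z]);u,v=int(round(u)),int(round(v))
        if 0<=u<640 and 0<=v<480:G[i,j]=im[v,u]
    return G.astype(int)
E
python3 -c "
from rect import *
st();off(.603,-.0195);snap('wrist','w14')
# refine bay from w1 (pad white + black frame)
for fn in('w1',):
  G=rect(fn,(.603,-.0195),.014)
  for nm,m in(('pad',G.min(2)>222),('frame',G.max(2)<75)):
    m=m.astype(np.uint8);
    if nm=='frame': m=cv2.morphologyEx(m,cv2.MORPH_CLOSE,np.ones((11,11),np.uint8));m=cv2.morphologyEx(m,cv2.MORPH_OPEN,np.ones((11,11),np.uint8))
    n,l,s,ce=cv2.connectedComponentsWithStats(m)
    for i in range(1,n):
      if s[i,4]>1500: r=cv2.minAreaRect(np.argwhere(l==i).astype(np.float32));print(fn,nm,s[i,4],r[1:],[.603+(r[0][0]-120)*.001,-.0195+(r[0][1]-120)*.001])
"
```

```text
t 25.93 pos [ 0.6036 -0.0191  0.1729] yaw 80.71 z [-1.3e-03  2.0e-04 -1.0e+00] F [-0.1 -0.6 -4.2] w 0.0623 g 90.9 j6 [-0.17  0.34  1.54  0.    1.26 -0.01]
tool shift [-0.0005 -0.0006  0.    ]
w1 pad 5904 ((115.90128326416016, 52.93647384643555), 80.53767395019531) [0.6025540466308593, -0.018175674438476563]
w1 frame 6216 ((149.47222900390625, 94.959716796875), 81.25383758544922) [0.6020144500732422, -0.02265606689453125]
w1 frame 1907 ((121.74766540527344, 15.974479675292969), 87.53719329833984) [0.6752951507568359, -0.07901269149780274]
```

Request:
apply_moves --rows '[{"rx":0,"ry":0,"rz":0,"x":0,"y":-0.001,"z":0.02,"grip":0.055},{"rx":0,"ry":0,"rz":0,"x":0,"y":0,"z":0.035,"grip":0.055},{"rx":0,"ry":0,"rz":0,"x":0,"y":0,"z":0.03,"grip":0.055},{"rx":0,"ry":0,"rz":0,"x":0,"y":0,"z":0.015,"grip":0.055},{"rx":0,"ry":0,"rz":0,"x":0,"y":0,"z":0.01,"grip":0.055},{"rx":0,"ry":0,"rz":0,"x":0,"y":0,"z":0.004,"grip":0.055},{"rx":0,"ry":0,"rz":0,"x":0,"y":0,"z":0,"grip":0.055},{"rx":0,"ry":0,"rz":0,"x":0,"y":0,"z":0,"grip":0.055}]'

```text
time_s: 26.65
tool_pos: [0.6044, -0.0193, 0.0608]
orientation: [0.001, 0.761, 0.649, 0.001]
ft_force: [0.3, 0.3, -2.1]
width: 0.062
gripper_force: 90.6
```

```bash
python3 -c "
from h import *
st();off(.6025,-.019)"
```

```text
t 26.65 pos [ 0.6044 -0.0193  0.0608] yaw 80.88 z [ 2.6e-03 -5.0e-04 -1.0e+00] F [ 0.3  0.3 -2.1] w 0.062 g 90.6 j6 [-0.17  0.48  1.61 -0.    1.05 -0.02]
tool shift [-0.     -0.0019 -0.    ]
```

Request:
apply_moves --rows '[{"rx":0,"ry":0,"rz":0,"x":0,"y":-0.0015,"z":0.004,"grip":0.055},{"rx":0,"ry":0,"rz":0,"x":0,"y":0,"z":0.004,"grip":0.055},{"rx":0,"ry":0,"rz":0,"x":0,"y":0,"z":0.002,"grip":0.055},{"rx":0,"ry":0,"rz":0,"x":0,"y":0,"z":0,"grip":0.055}]'

```text
time_s: 26.98
tool_pos: [0.6023, -0.0189, 0.0508]
orientation: [0.001, 0.761, 0.649, 0.0]
ft_force: [-2.0, -0.0, 2.9]
width: 0.0626
gripper_force: 91.3
```

Request:
apply_moves --rows '[{"rx":0,"ry":0,"rz":0,"x":0,"y":0,"z":0.002,"grip":0.055},{"rx":0,"ry":0,"rz":0,"x":0,"y":0,"z":0,"grip":0.055}]'

```text
time_s: 27.15
tool_pos: [0.6023, -0.0189, 0.0508]
orientation: [0.0, 0.761, 0.649, 0.0]
ft_force: [-5.5, 0.0, 13.9]
width: 0.0626
gripper_force: 93.0
```

Request:
apply_moves --rows '[{"rx":0,"ry":0,"rz":0,"x":0,"y":0,"z":-0.0015,"grip":0.062},{"rx":0,"ry":0,"rz":0,"x":0,"y":0,"z":0,"grip":0.07},{"rx":0,"ry":0,"rz":0,"x":0,"y":0,"z":0,"grip":0.076},{"rx":0,"ry":0,"rz":0,"x":0,"y":0,"z":0,"grip":0.078},{"rx":0,"ry":0,"rz":0,"x":0,"y":0,"z":-0.02,"grip":0.078},{"rx":0,"ry":0,"rz":0,"x":0,"y":0,"z":-0.04,"grip":0.078},{"rx":0,"ry":0,"rz":0,"x":0,"y":0,"z":-0.04,"grip":0.078},{"rx":0,"ry":0,"rz":0,"x":0,"y":0,"z":-0.04,"grip":0.078},{"rx":0,"ry":0,"rz":0,"x":0,"y":0,"z":-0.04,"grip":0.078},{"rx":0,"ry":0,"rz":0,"x":0,"y":0,"z":0,"grip":0.078}]'

```text
time_s: 27.98
tool_pos: [0.6074, -0.0197, 0.24]
orientation: [0.007, 0.761, 0.649, 0.006]
ft_force: [0.2, -1.0, 2.4]
width: 0.0777
gripper_force: 0.0
```

Request:
apply_moves --rows '[{"rx":0,"ry":0,"rz":0,"x":0,"y":0,"z":-0.04,"grip":0.078},{"rx":0,"ry":0,"rz":0,"x":0,"y":0,"z":-0.04,"grip":0.078},{"rx":0,"ry":0,"rz":0,"x":0,"y":0,"z":0,"grip":0.078},{"rx":0,"ry":0,"rz":0,"x":0,"y":0,"z":0,"grip":0.078}]'

```text
time_s: 28.32
tool_pos: [0.6037, -0.0191, 0.313]
orientation: [0.003, 0.761, 0.649, 0.003]
ft_force: [0.4, 1.2, -0.4]
width: 0.0778
gripper_force: 0.0
```

```bash
python3 -c "
from rect import *
st();snap('wrist','w15');snap('scene','s15')
im=cv2.imread('pics/w15.png')
# edge profiles in bay frame: heights along the bay's local axes at fin-top level
G=rect('w15',(.6025,-.019),.0505)
c,s=np.cos(np.radians(80.8)),np.sin(np.radians(80.8))
def val(a,b,z):
    u,v=proj('w15',[.6025+a*c-b*s,-.019+a*s+b*c,z]);return im[int(round(v)),int(round(u))]
A=np.arange(-.084,.0841,.004);Bv=np.arange(-.052,.0521,.003)
for b in Bv: print('%4d '%round(b*1000)+' '.join('%3d'%(val(a,b,.0505).max()) for a in A))
"
```

```text
t 28.32 pos [ 0.6037 -0.0191  0.313 ] yaw 80.91 z [ 0.0084 -0.0015 -1.    ] F [ 0.4  1.2 -0.4] w 0.0778 g 0.0 j6 [-0.17  0.22  1.4   0.    1.51 -0.02]
 -52 190 191 189 192 191 191  79 194 192 193 192  92 124 195 194 192 192 125 195 195 195 194 193 192 196 194 195 195 194 198 198 194 197 193 196 194 197 196 198 196 193 197 197
 -49 190 191 192 190 188 190 191 192 192 191 191 166 182 194 192 194 190  27 163 194 194 194 195 143 194 194 195 198 194 195 195 193 197 195 194 198 194 196 194 196 195 196 197
 -46 190 190 190 192 190 192 192 191 193 193 192 193 192 194 194 191 193 136 195 195 193 194 189  38 195 192 195 196 169 120 195 198 196 198 194 198 197 196 196 197 195 197 195
 -43 193 192 190 194 193 193 164 146 149 106 110  70  72  65 183 185 140 148 106 110  70  71  82 194 195 151 157 123  26  32 121 121 129 105  38 157 163 160 164 171 178 196 196
 -40 189 194 190 190 192 188  33 104 119 120 116  39  37  35  37  38  37  38  39  39  34  41  38  37  39  34  42  39  39  42  38  43  41  42  60  76  83  76  69  40  40 198 196
 -37 190 190 190 192 191 187  38  98 104  94 105  45  35  38  34
[... 4545 characters left out ...]
1 193 191 191 193 190 120  71  69  56  57  56  43  86  44  18  68  67  60  58  45  47  49  82  81  85  90  76  54  60  58  42  42  31  32  35  37  75  63 115 130 198 165
  44 191 193 192 195 192 192 192 193 121 122 125 122 122 122 102 107 121 121 120 124  24  72 124 123 123 123  65 119 123 122 122 119 121 120 123 121 120 123 198 197 199 197 196
  47 193 190 190 192 191 190 192 195 122 144  98 122 123 121 122 122 121 177 122 123 114 118 120 122 122 123  22 123 124 129 122 121  90 122 121 121 192 197 197 196 198 200 163
  50 190 190 192 193 190 193 190 192 167 174 218 218 199 182 181 194 189 195 194 192 197 196 195 195 194 177 178 189 191 198 197 166  56 199 197 197 199 118 187 196 197 198 131
```

The fins are square in the bay, but there may be a 2–4 mm lengthwise offset. The arm was still swaying in that frame, so I'll take a settled one and measure finer.

Request:
apply_moves --rows '[{"rx":0,"ry":0,"rz":0,"x":-0.03,"y":0,"z":0,"grip":0.078},{"rx":0,"ry":0,"rz":0,"x":-0.03,"y":0,"z":0,"grip":0.078},{"rx":0,"ry":0,"rz":0,"x":0,"y":0,"z":0,"grip":0.078},{"rx":0,"ry":0,"rz":0,"x":0,"y":0,"z":0,"grip":0.078},{"rx":0,"ry":0,"rz":0,"x":0,"y":0,"z":0,"grip":0.078},{"rx":0,"ry":0,"rz":0,"x":0,"y":0,"z":0,"grip":0.078},{"rx":0,"ry":0,"rz":0,"x":0,"y":0,"z":0,"grip":0.078}]'

```text
time_s: 29.0
tool_pos: [0.592, -0.077, 0.3083]
orientation: [-0.001, 0.761, 0.649, -0.0]
ft_force: [-0.3, 0.0, -0.0]
width: 0.0781
gripper_force: 0.0
```

```bash
python3 -c "
from rect import *
st();snap('wrist','w16')
im=cv2.imread('pics/w16.png').astype(np.float32)
c,s=np.cos(np.radians(80.8)),np.sin(np.radians(80.8))
def prof(z,b,A):
    U=np.array([proj('w16',[.6025+a*c-b*s,-.019+a*s+b*c,z]) for a in A],np.float32)
    return cv2.remap(im,U[None,:,0].copy(),U[None,:,1].copy(),cv2.INTER_LINEAR)[0].max(1).astype(int)
for A in (np.arange(-.082,-.0535,.0015),np.arange(.054,.0825,.0015)):
  print('     ',' '.join('%3d'%round(a*1000) for a in A))
  print('z14 b5-30',[]) 
  for b in(-.02,-.005,.005,.02): print('z14 %4d'%(b*1000),' '.join('%3d'%k for k in prof(.0155,b,A)))
  for b in np.arange(-.033,.0331,.003): print('z51 %4d'%round(b*1000),' '.join('%3d'%k for k in prof(.0515,b,A)))
"
```

```text
t 29.0 pos [ 0.592  -0.077   0.3083] yaw 80.98 z [-1.1e-03  7.0e-04 -1.0e+00] F [-0.3  0.  -0. ] w 0.0781 g 0.0 j6 [-0.27  0.22  1.41  0.    1.51 -0.12]
      -82 -80 -79 -78 -76 -74 -73 -72 -70 -68 -67 -65 -64 -62 -61 -59 -58 -56 -55 -53
z14 b5-30 []
z14  -20 191 192 193 174  64  77 125 128 135 134 123 135 131 127 128 126 124 133 140 140
z14   -5 194 193 193 174  61  36  51  75  74  51  77 105 106 104 105 106 106 105 106 105
z14    5 194 193 194 172  60  53  73  76  79  84 101 117 115 114 115 115 115 114 116 111
z14   20 190 194 194 177  88  80 119 122 124 111  88  96  97  98  96  96  95  95  95  96
z51  -33 191 191 191 193 190 191 192 190 165  88  69 170 174 165 158 157 155 151 148 147
z51  -30 193 191 192 192 194 191 191 181 118  41  50  92 102  82  73  64  70  74  77  81
z51  -27 191 193 192 191 193 193 190 192 193 152  67 114 127 129 131  95 106 105 104 107
z51  -24 194 193 191 192 194 191 192 193 190 156  75 162 168 156 147 147 149 132 114 122
z51  -21 192 193 193 194 191 192 192 191 193 150  62 112 126 124 106  81  92  92  93  92
z51  -18 193 193 192 193 194 194 191 192 193 15
[... 3356 characters left out ...]
7  98  89  46  44  46  44  45  47  45  43  47  90 197 198 196 198 198 196 163
z51   15 151 121 156 152 132  45  47  46  47  46  46  47  97 196 196 198 197 196 189 123
z51   18 115 115 106  46  44  46  49  99 103 102 117  59 103 197 197 197 198 198 183 102
z51   21 113 116 117 114  89  44  48 104 106 106 125  58 109 197 197 199 198 199 177 110
z51   24 141 141 162  95  82  44  47 105 107 107 123  56 109 198 196 198 196 198 152 110
z51   27  78  81 109  53  44  45  44 106 106 106 121  59 114 196 198 198 198 198 135 108
z51   30 191 185 187 185 147  44  46 106 107 107 116  58 115 197 198 197 197 197 134 109
z51   33  62  64  86 112 107 101  99  80  73  82  85  50 114 199 199 198 198 173 111 107
```

Settled view: the heatsink spans a = −66 to +60.5 mm, inside the tabs at ±67, square, with contact heights matching the other mounts. Last numeric check before handing in: the capacitor, the transformer and the bystanders.

```bash
python3 - <<'E'
from h import *
a=cv2.imread('pics/scene0.png').astype(int);b=cv2.imread('pics/s15.png').astype(int);d=np.abs(a-b).max(2)
print('flux diff',d[228:268,252:272].max(1).mean().round(1),'driver diff',d[338:380,178:258].max(1).mean().round(1))
blob('w16',[.597,-.1745,.0635],225,25)
blob('w12',[.597,-.1745,.0635],225,25)
im=cv2.imread('pics/w16.png').astype(int)
p=[proj('w16',[.4955+x,-.0207+y,.059]) for x,y in((-.028,0),(.028,0),(0,-.035),(0,.035),(0,0))];print(np.round(p,0).tolist())
for ax in((1,0),(0,1)):
    print([int(im[int(v),int(u)].max()) for t in range(-48,49,3) for u,v in [proj('w16',[.4955+ax[0]*t/1000,-.0207+ax[1]*t/1000,.059])] if 0<=u<640 and 0<=v<480])
E
```

```text
flux diff 3.1 driver diff 2.8
pred [341.6 286.6]
area 322 px [342. 288.] c [ 0.5972 -0.1763  0.0635] sides [np.float64(0.0217), np.float64(0.0219)] dir [np.float64(-9.0), np.float64(-97.4)]
pred [297.   94.3]
area 1038 px [297.  94.] c [ 0.5972 -0.1745  0.0635] sides [np.float64(0.0239), np.float64(0.0232)] dir [np.float64(-99.4), np.float64(171.6)]
[[196.0, 167.0], [247.0, 156.0], [228.0, 194.0], [214.0, 128.0], [221.0, 161.0]]
[112, 107, 108, 110, 120, 196, 169, 134, 150, 174, 87, 89, 89, 82, 80, 85, 86, 78, 81, 84, 77, 81, 80, 81, 65, 239, 232, 147, 184, 221, 221, 221, 219]
[195, 167, 218, 174, 219, 217, 222, 73, 75, 76, 76, 83, 83, 79, 94, 80, 86, 84, 85, 83, 81, 82, 80, 87, 87, 193, 243, 223, 222, 223, 224, 225, 60]
```

```bash
python3 - <<'E'
from h import *
im=cv2.imread('pics/w16.png').astype(int)
c,s=np.cos(np.radians(3.2)),np.sin(np.radians(3.2))
def f(z,b,A): 
    o=[]
    for a in A:
        u,v=proj('w16',[.4947+a*c-b*s,-.0207+a*s+b*c,z]); q=im[int(round(v)),int(round(u))] if 0<=u<640 and 0<=v<480 else (0,0,0); o.append('%d/%d'%(q[0],q[2]))
    return ' '.join(o)
for b in(-.044,.044): 
    print('tray -x',f(.0145,b,np.arange(-.05,-.038,.0015)));print('tray +x',f(.0145,b,np.arange(.038,.0505,.0015)))
for b in(-.015,0.,.015):
    print('core -x',f(.0575,b,np.arange(-.036,-.012,.0015)));print('core +x',f(.0575,b,np.arange(.012,.036,.0015)))
E
```

```text
tray -x 108/126 62/70 13/16 23/16 51/122 50/132 53/136 54/138 53/136
tray +x 79/219 76/217 79/219 79/220 70/169 134/165 119/139 110/125 106/123
tray -x 70/43 149/171 170/198 169/198 108/128 87/225 85/223 85/225 89/223
tray +x 88/223 84/223 85/223 86/224 91/193 145/176 173/199 170/198 172/198
core -x 169/196 170/197 169/199 168/195 89/101 25/34 55/143 51/137 50/138 48/150 46/110 64/76 61/76 66/79 67/80 66/76
core +x 68/85 63/76 65/78 64/78 67/79 68/85 68/82 58/72 45/51 44/124 59/235 51/228 37/165 33/134 44/146 75/212
core -x 136/149 170/197 169/198 169/197 139/163 92/127 64/136 57/141 64/144 60/219 54/186 66/98 73/88 70/86 73/90 72/88
core +x 66/77 71/85 68/81 65/76 68/81 62/76 64/77 65/78 54/63 56/210 61/238 59/237 55/229 40/183 32/146 31/147
core -x 104/106 157/179 169/198 169/199 129/150 102/127 72/138 57/143 57/143 52/145 40/154 69/85 68/86 73/87 67/84 68/88
core +x 67/80 64/78 67/78 63/80 63/78 66/81 67/80 60/73 54/62 36/66 41/213 38/118 52/140 46/132 58/140 69/190
```

```bash
python3 -c "
from workcell import manip
print(manip.sign_off())"
```

```text
the job is handed in; nothing more can be done
None
```

I seated and released all four parts in the required order (capacitor, transformer, relay, heatsink) and handed the job in at about 29 s. The flux bottle and screwdriver were not moved. Contact heights and camera measurements put every part on its floor inside its tabs or collar; the heatsink is tightest, about 1 mm inside the tabs at one end.

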